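# Level, latch and load the tilting reject bin

### The job

The tilting reject bin has just been emptied and still leans over. Bring it back to level against its spring buffer, swing the latch's wire bail over the two-pronged keeper on the bin and push the red-knobbed lever past centre, fully home, so that the bin is clamped. Only then set the rejected brass barometer movement down flat inside the bin, gently, without dropping it, and leave the glass dial cover, the black knob and the aluminium capsule stack where they are.

Things in the scene. Friction and masses are not known exactly. Their poses are not given: they have to be found in the camera images.
- bin (a joint): Tilt of the bin (rad): 0 = level as clamped, grows leaning away from the latch; starts 0.25-0.42; limits -0.08, 0.45. Friction (0.25 N m) holds it. Below 0.1 a spring buffer under its latch side resists with about 12 N m/rad, so unlatched it springs back to about 0.08; only the latch holds it under 0.045. Pressing the latch-side rim down (4-12 N, following its arc about bin_pivot) levels it.
- bin_pivot (a point): On the bin's pivot axis, midway, under its floor, 54 mm above the bench. Axes turn with the bin: x along the pivot axis, y from the latch to the bin, level when the bin is, z out of the mouth. Lever, bail and bin all turn about axes parallel to this x and share one centre line. The open steel bin measures 126 (x) by 176 (y) by 70 mm outside; walls and floor 4 mm.
- bin_rim (a point): Middle of the top of the bin's rolled rim (9 mm thick) on the latch side, the place to press: in the bin's axes 86 mm towards -y and 69.5 mm up from bin_pivot. Axes as bin_pivot.
- bin_floor (a point): Centre of the bin's inner floor, 4 mm above bin_pivot. Inside 118 mm (x) by 168 mm (y), 65 mm deep to the rim's top. Axes as bin_pivot.
- keeper (a point): Seat for the middle of the hooked bar, 55 mm outside the bin's wall (143 mm to -y, 65 up from bin_pivot); axes as bin_pivot. Two brass 8 mm prongs at x -30 and +30 mm, open gap between, tops 5 mm below this point, end in hooks on the latch side (-y) rising 19 mm above it, leaning to the bin, tips to y -1 mm. Lower the bar 8-14 mm to the bin side (+y), then draw it back to the hooks.
- lever (a joint): Latch lever (rad): 0 = fully home on its stop, level, pointing away from the bin; grows as raised, pi/2 upright, more leans to the bin, limit 2.4; starts 1.4-1.65. Friction (0.12 N m) holds it. With the bail hooked, the pull is greatest at about 0.44; below that the pull drives it home. Under 12 N at the knob.
- lever_pivot (a point): Middle of the lever's pivot, 107 mm above the bench; with the bin level the keeper's seat lies 115 mm farther towards the bin and 12 mm higher. Axes turn with the lever; x along its axis.
- lever_knob (a point): Centre of the red ball knob, 30 mm across, at the lever's end, 145 mm from lever_pivot (at lever = 0 straight out, level, away from the bin). Below it the shaft is 10 mm thick for 10 mm, then a flat bar 28 mm wide (x) and 7 mm thick.
- bail_bar (a point): Middle of the bail's cross bar: round steel 10 mm thick, along x, 84 mm clear between two side arms (8 mm wire, 142 mm long) hinged to the lever on pins 30 mm from lever_pivot. Starts raised between lever and bin, 205-265 mm above the bench, held by light friction. Pinched in the middle it can be carried anywhere 115 to 170 mm from lever_pivot; the lever turns a little with it.
- bail (a joint): Angle of the bail on the lever (rad), 0 when clamped. The bail points from its pins towards the bin, rising above level by this value + 0.19 - lever. Starts 2.1-2.25; held there by light friction; near level it sinks under its own weight.
- movement_mid (a point): Centre, half-way up, of the rejected brass barometer movement: two brass plates with pillars and wheels between, 90 mm (its x) by 54 mm (its y) by 34 mm high (fittings 3 mm more on top), 0.2-0.45 kg, lying flat on the bench; z up. Grip it across the 54 mm.
- dial_cover: Cracked glass dial cover, flat disc 90 mm across, 7 mm thick; origin at the centre of its underside. Leave alone.
- knob: Loose black bakelite knob, 62 mm across, 38 mm high; origin at the centre of its underside. Leave alone.
- capsules: Standing aluminium capsule stack (bellows), 60 mm across, 72 mm high; origin at the centre of its underside. Leave alone.
Things that resemble listed ones, but are neither listed nor needed, are in the scene too. There is more than one size of the part that bears movement_mid; the job needs the smallest.

How it is judged:
On the way, in this order (a step that is already met when the one before it is completed fails the run):
1. the bin is brought level against its buffer (tilt below 0.13) while the lever is still open (value of joint bin below 0.13 rad and value of joint lever above 1 rad), for 0.2 s.
2. the bail's bar lies on the keeper behind both hooks, the lever still open (y of bail_bar in the frame of keeper between -0.007 and 0.014 m and z of bail_bar in the frame of keeper between -0.006 and 0.009 m and value of joint lever above 0.8 rad), for 0.2 s.
3. the lever is past centre and home, the bail is on the keeper and the bin is drawn level (y of bail_bar in the frame of keeper between -0.007 and 0.007 m and z of bail_bar in the frame of keeper between -0.006 and 0.008 m and value of joint lever below 0.12 rad and value of joint bin below 0.045 rad), for 0.2 s.
4. the movement lies flat in the bin (x of movement_mid in the frame of bin_floor between -0.06 and 0.06 m and y of movement_mid in the frame of bin_floor between -0.085 and 0.085 m and z of movement_mid in the frame of bin_floor between 0.01 and 0.025 m and angle between movement_mid's own z axis and vertical below 0.2 rad), for 0.2 s.
At the end, for the whole second after the job is handed in: Bail bar on the keeper behind its hooks (within 8 mm of the seat), lever home (below 0.12 rad), bin drawn level (below 0.045 rad); movement flat (0.2 rad) and at rest on the bin floor inside its walls; dial cover, knob and capsule stack within 30 mm of where they began (all of step 3 and all of step 4 and linear speed of movement below 0.02 m/s and velocity of joint lever below 0.05 rad/s and distance of each of dial_cover, knob, capsules from where it was at the start of the episode below 0.03 m); the robot touches nothing.
It fails at once if a bystander (dial cover, knob or capsule stack) is moved more than 30 mm (distance of any of dial_cover, knob, capsules from where it was at the start of the episode above 0.03 m).
It fails at once if the movement is dropped: let go and falling faster than 0.7 m/s (about 25 mm of fall) (contact force between movement and the fingers below 0.05 N and linear speed of movement above 0.7 m/s).
It also fails if it takes over 72 s, if anything falls off the work surface, if the arm or the gripper's body presses on something with over 40 N, if the wrist force passes 120 N, or if a joint passes its speed limit or range.

### The arm

A 6-joint arm with a two-finger parallel gripper is mounted at the origin on the work surface. World frame = base frame: x ahead of the robot, y to its left, z up, the work surface at z = 0. Lengths are in m, angles in rad, forces in N, time in s.
With the tool pointing down it reaches from about 0.35 to 0.85 m from the base axis. Payload 8.1 kg.
Tool frame: the origin (TCP) lies midway between the tips of the shut fingers; the grasp point (between the pads) lies 19 mm behind it; z points along the fingers, y is the direction in which the jaws open and shut (so a half turn about z gives the same grasp; the last joint's range is limited). The gripper opens to 93 mm and grips with 3 to 60 N. Pads are 15 mm wide; open, the fingers measure 128 mm over their backs; the gripper's body (75 mm by 188 mm) begins 65 mm behind the grasp point.
Start: joints at [1.135, 0.13, 1.488, -0, 1.523, -0.085], TCP at [0.206, 0.563, 0.219] pointing down, gripper open.
Joint ranges: [-2.96, 2.96], [-0.89, 2.26], [0.02, 2.5], [-1.34, 4.48], [0, 2.73], [-2.66, 2.66]. Speed limits (rad/s): [2.39, 2.39, 2.79, 3.14, 3.14, 3.14].

### API

Orientations are given as a rotation vector (axis times angle).
In Python, from plant import robot, optics, ticket gives the robot as it stands.
- The arm moves only by the tool send_rows, never from a script. Its argument "targets" is a list of rows, each a list of 3 entries, a list of its own where there are three numbers: the opening, from -1 (shut) to 1 (fully open), then the shift along the tool's x, y, z in mm, then the turn about the tool's z in rad. A call has 1 to 12 rows; each row shifts and turns the commanded pose from where the row before left it, along the tool's axes as they then stand; what a row does not reach is not made up. A row lasts 1/10 s, in which the tool goes at most 50 mm and 8.59 degrees, less where a joint would pass 70% of its speed; a pose out of reach is approached as far as the arm can. A call with a gripper value outside its range is refused whole. The fingers move at their own pace and stop on an object; "newtons" is the grip in N (left out, the last holds). Time passes only in rows, so rows that do not move let the fingers close. It gives the time, the measured TCP pose, the force and the opening at its end, in the units of the state.
- robot.read_state(): the state, without advancing time (a new reading comes with each control period).
- optics.read_camera(name): name is "scene" or "side" or "wrist"; returns a dict with "color" (420x560x3 uint8, red, green, blue), "K" (3x3 intrinsics, pixels), "position" and "orientation" of the camera in the world. Camera axes: x right, y up, looking along -z (the intrinsics and any distortion apply to the point x, -y, -z); pixel columns grow to the right and rows downward; lengths in m; the calibration is good to about 2 mm. A picture is of the moment at which its call begins. There is no depth.
- ticket.close_job(): hands the job in, once; it reports no verdict.
Trained networks look in the newest picture that a camera, given by its name, has taken for a name from the list of things; names that differ only in an ending like _2 or _b are one class to them, and where a whole thing is asked for, a point or a joint stands for the part that bears it (a point fixed in the world has none). Each returns a list of dicts, best first, with "confidence" (0 to 1); they miss things now and then, are a little off and sometimes report something else, mostly with a low value. They report only what shows in the picture. A call takes as long as a camera call. They do not tell look-alikes from the thing itself.
- optics.cut_out(camera, name): "region" (420x560 bool, what is visible of it) and "point" ([column, row] in pixels, amid what is visible of it).
The state is a dict: "t": time; "q": joint angles; "dq": joint speeds; "joint_torque": joint torques, N m; "tool_pos": TCP position; "orientation": TCP orientation; "force": force on the tool from outside, world axes, zero at the start; "wrist_torque": the same for the moment, N m; "opening": finger opening in m.
Only numpy, scipy, OpenCV 4.12 (cv2) and the standard library are available. Lean on these libraries where they do the work, as an engineer would, in place of code of your own. Each camera call takes 0.05 s, during which the arm holds its last target.

## Working session

There is one attempt and no reset: what is moved stays moved. The work goes in short steps, Python scripts to look and compute and a tool call to move; the robot and the scene stay as the last step left them, time stands still between calls to the robot, and variables do not carry over. Pictures are saved under pics/ and viewed, and the job is handed in when it is done.

Besides the shell and the picture viewer there is one more tool, called after "Call:" by a JSON object that holds its "api" and its "payload", one argument or row to a line. send_rows: Moves the arm, as the interface text tells. Its arguments: {"type":"object","properties":{"targets":{"type":"array","items":{"type":"array"}},"newtons":{"type":"number"}},"required":["targets"]}

```bash
ls; mkdir -p pics; cat > h.py <<'E'
import numpy as np, cv2
from scipy.spatial.transform import Rotation as R
from plant import robot, optics, ticket
def cam(n,fn=None):
    c=optics.read_camera(n)
    if fn: cv2.imwrite('pics/'+fn,cv2.cvtColor(c['color'],cv2.COLOR_RGB2BGR))
    return c
def rot(o):
    o=np.array(o,float)
    if o.shape==(3,3): return o
    return R.from_rotvec(o).as_matrix() if o.size==3 else R.from_quat(o).as_matrix()
def ray(c,px):
    K=np.array(c['K']); d=np.linalg.inv(K)@np.array([px[0],px[1],1.]); d=np.array([d[0],-d[1],-d[2]])
    d=rot(c['orientation'])@d; return np.array(c['position']),d/np.linalg.norm(d)
def atz(c,px,z):
    p,d=ray(c,px); return p+d*(z-p[2])/d[2]
def proj(c,P):
    P=np.atleast_2d(P); q=(P-np.array(c['position']))@rot(c['orientation']); q=q*[1,-1,-1]
    u=q@np.array(c['K']).T; return u[:,:2]/u[:,2:]
def tri(L):
    A=np.zeros((3,3));b=np.zeros(3)
    for c,px in L:
        p,d=ray(c,px);M=np.eye(3)-np.outer(d,d);A+=M;b+=M@p
    x=np.linalg.solve(A,b); return x,[np.linalg.norm((np.eye(3)-np.outer(ray(c,px)[1],ray(c,px)[1]))@(x-ray(c,px)[0])) for c,px in L]
E
python3 - <<'E'
from h import *
print(robot.read_state())
for n in ['scene','side','wrist']:
    c=cam(n,n+'0.png'); print(n,{k:v for k,v in c.items() if k!='color'})
    for m in ['bin','keeper','lever','lever_knob','bail','bail_bar','movement_mid','dial_cover','knob','capsules']:
        try: print(m,[(round(float(x['confidence']),2),np.round(x['point']).tolist(),int(x['region'].sum())) for x in optics.cut_out(n,m)])
        except Exception as e: print(m,e)
E
```

```text
pics
{'t': 0.0, 'q': array([ 1.13461001e+00,  1.31183002e-01,  1.48926502e+00,  4.35795164e-06,
        1.52302829e+00, -8.53856977e-02]), 'dq': array([ 1.03085494e-03,  1.61850891e-03, -4.72284644e-04, -2.93141248e-05,
       -1.50988506e-03, -1.13013715e-03]), 'joint_torque': array([ 1.33800026e-03, -5.59850657e+01, -4.91755879e+01,  7.69682019e-02,
        3.58789566e-02, -2.31833892e-04]), 'tool_pos': array([0.20591393, 0.56294356, 0.21758226]), 'orientation': array([-5.48129823e-01, -3.09290674e+00,  2.85658942e-03]), 'force': array([ 1.16635032, -0.25213751,  1.01393227]), 'wrist_torque': array([ 0.02961861,  0.00377693, -0.04048466]), 'opening': 0.09318834299764536}
scene {'K': array([[415.83134363,   0.        , 282.6547727 ],
       [  0.        , 415.83134363, 205.22453636],
       [  0.        ,   0.        ,   1.        ]]), 'position': array([1.09945788, 0.45870874, 0.73542129]), 'orientation': array([0.46033273, 0.9981982 , 2.09216468])}
bin [(0.81, [307.0, 275.0], 6605)]
keeper [(0.62, [307.0, 273.0], 6375)]
lever [(0.8, [206.0, 189.0], 1145)]
lever_knob [(0.82, [200.0
[... 1024 characters left out ...]
movement_mid [(0.92, [392.0, 268.0], 1601), (0.91, [290.0, 239.0], 638), (0.61, [290.0, 171.0], 1593), (0.6, [326.0, 318.0], 2123)]
dial_cover [(0.67, [201.0, 208.0], 315), (0.35, [293.0, 173.0], 1540)]
knob [(0.65, [319.0, 273.0], 452)]
capsules [(0.67, [253.0, 209.0], 362)]
wrist {'K': array([[295.09757357,   0.        , 279.6157588 ],
       [  0.        , 295.09757357, 208.1781857 ],
       [  0.        ,   0.        ,   1.        ]]), 'position': array([0.14427075, 0.58623291, 0.38427364]), 'orientation': array([-0.21472999, -0.14979991,  1.21324922])}
bin []
keeper []
lever []
lever_knob []
bail []
bail_bar []
movement_mid []
dial_cover [(0.69, [152.0, 358.0], 236)]
knob []
capsules []
```

View pics/scene0.png

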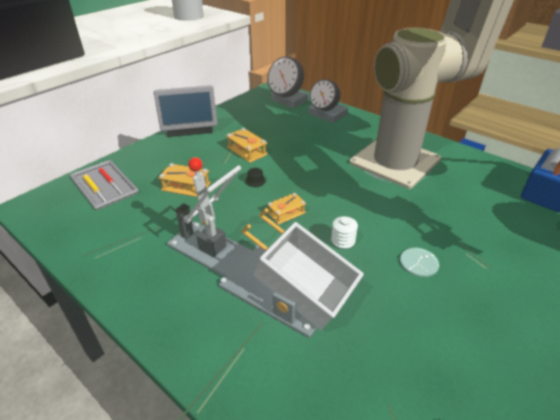

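View pics/side0.png

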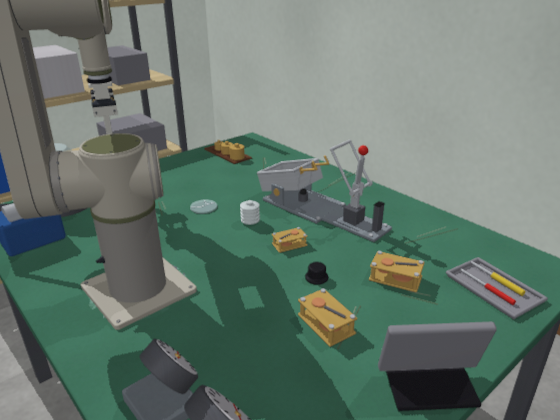

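View pics/wrist0.png

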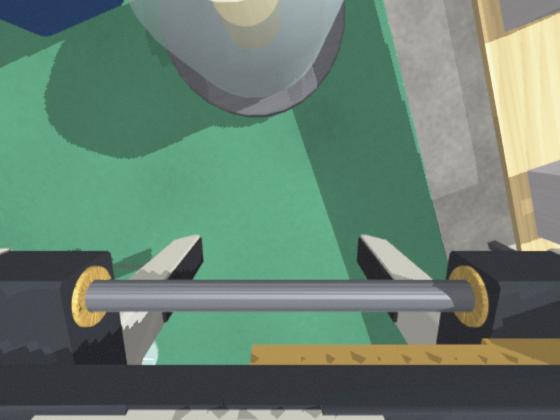

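Scene view: the tilted bin is at about (307,270), the latch with its red knob at (196,164), and the capsules at (343,231). Three parts could be taken for the movement: scene (245,147), (179,181) and (286,208), which are side (326,318), (396,270) and (290,239). The one at scene (286,208) looks smallest. I'll measure all three and view crops.

```bash
python3 - <<'E'
from h import *
s=cam('scene');d=cam('side')
def z(c,x0,y0,w,h,f,fn):
    im=cv2.cvtColor(c['color'][y0:y0+h,x0:x0+w],cv2.COLOR_RGB2BGR);cv2.imwrite('pics/'+fn,cv2.resize(im,None,fx=f,fy=f,interpolation=cv2.INTER_CUBIC))
z(s,160,140,210,150,3.8,'s1.png'); z(s,210,200,160,150,4,'s1b.png'); z(d,230,130,170,130,4.6,'d1.png')
z(d,260,130,140,110,5.5,'d1b.png')
for a,b in [((286,208),(290,239)),((245,147),(326,318)),((179,181),(397,270)),((196,164),(363,151)),((343,231),(250,211)),((254,176),(317,272)),((418,261),(203,207))]:
    print(a,*tri([(s,a),(d,b)]))
for n,c in [('scene',s),('side',d)]:
  for r in optics.cut_out(n,'movement_mid'):
    ys,xs=np.where(r['region']);pts=np.array([atz(c,(x,y),.017)[:2] for x,y in zip(xs,ys)],np.float32)
    print(n,r['confidence'],cv2.minAreaRect(pts))
E
```

```text
(286, 208) [ 0.42873687 -0.10143818  0.01736718] [np.float64(0.0011076397492661893), np.float64(0.0011076397492662353)]
(245, 147) [ 0.26807719 -0.40971187  0.01562572] [np.float64(0.00214198109909395), np.float64(0.002141981099094059)]
(179, 181) [ 0.53759618 -0.4101515   0.02291492] [np.float64(0.005848974265260476), np.float64(0.0058489742652603595)]
(196, 164) [ 0.65578639 -0.16161774  0.24897025] [np.float64(0.001493391583456111), np.float64(0.0014933915834560603)]
(343, 231) [0.42408975 0.08016441 0.03729022] [np.float64(1.774141348805503e-05), np.float64(1.7741413488054846e-05)]
(254, 176) [ 0.37418158 -0.27052047  0.01791009] [np.float64(0.0004124166297582426), np.float64(0.00041241662975824173)]
(418, 261) [0.36184196 0.25825922 0.00178717] [np.float64(0.00027860561650399637), np.float64(0.00027860561650405784)]
scene 0.77 ((0.42598259449005127, -0.10096082091331482), (0.09190455824136734, 0.11572257429361343), 73.94307708740234)
scene 0.75 ((0.25563859939575195, -0.4184822738170624), (0.20140480995178223, 0.12354806810617447), 78.94025421142578)
scene 0.74 ((0.5642616748809814, 0.029551491141319275), (0.3560574948787689, 0.19464530050754547), 83.89521789550781)
side 0.88 ((0.4296998083591461, -0.09842126071453094), (0.10424644500017166, 0.10981480032205582), 71.64038848876953)
side 0.88 ((0.27423515915870667, -0.4002338647842407), (0.1731158196926117, 0.1107153594493866), 81.28863525390625)
side 0.59 ((0.5370765924453735, -0.39828428626060486), (0.1443835198879242, 0.12982508540153503), 26.932392120361328)
```

View pics/s1.png

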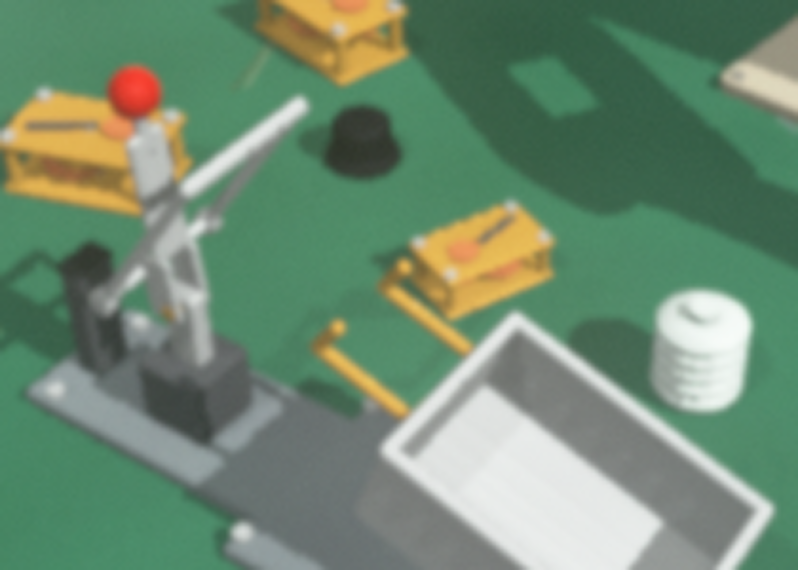

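View pics/s1b.png

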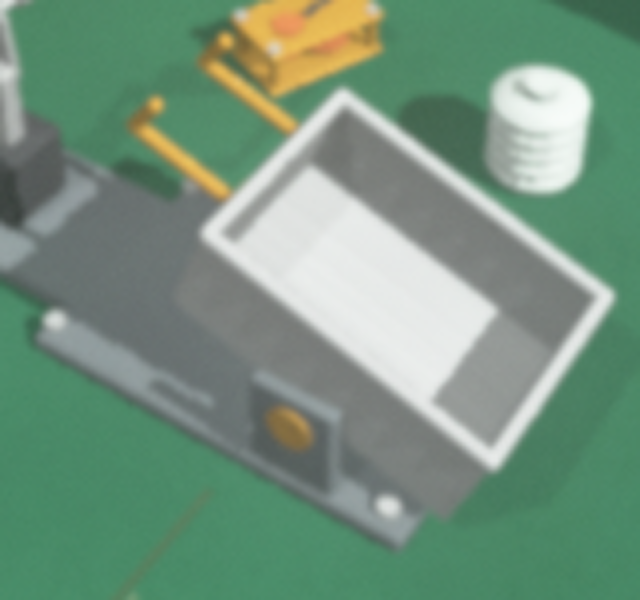

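View pics/d1.png

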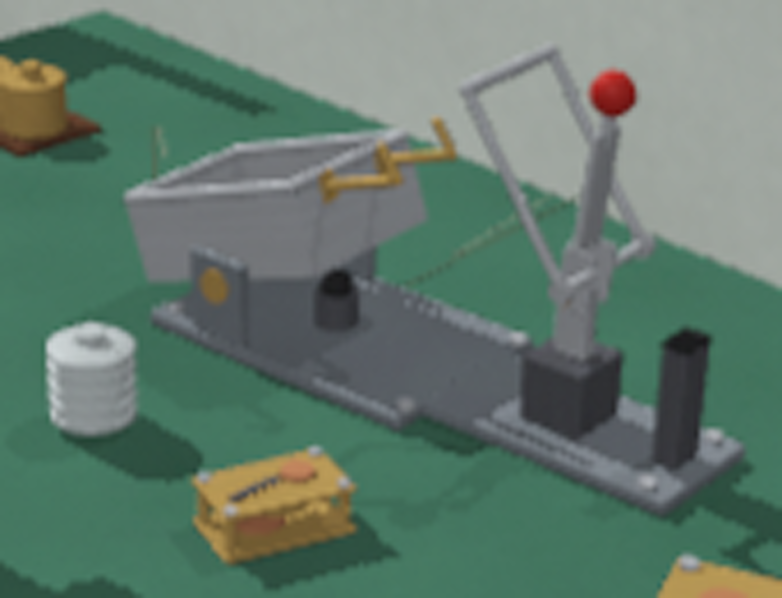

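View pics/d1b.png

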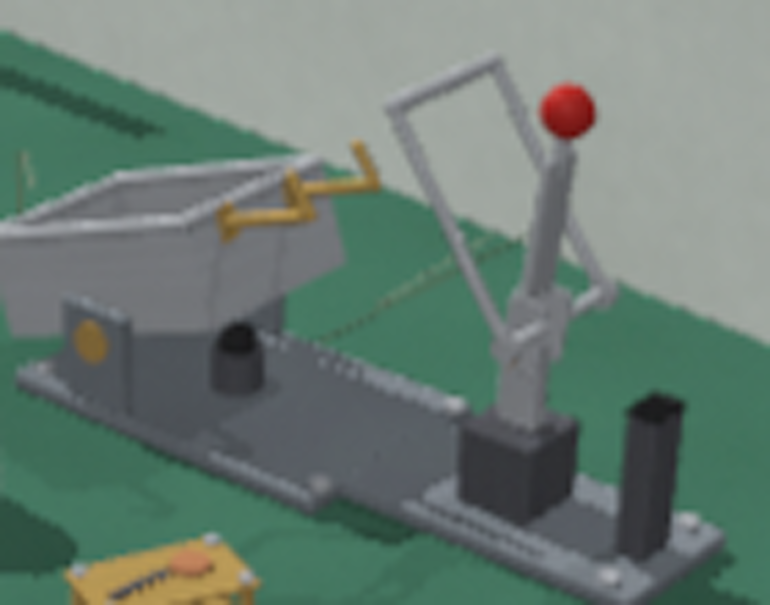

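```bash
cat > fit.py <<'E'
from h import *
from scipy.optimize import least_squares
def frame(p):
    x,y,yaw=p[:3]; u=np.array([np.cos(yaw),np.sin(yaw),0]); zz=np.array([0,0,1.]); X=np.cross(u,zz)
    return np.array([x,y,.054]),X,u,zz
def binpt(p,a):
    P,X,u,z=frame(p); t=p[3]; Y=u*np.cos(t)-z*np.sin(t); Z=z*np.cos(t)+u*np.sin(t)
    return P+a[0]*X+a[1]*Y+a[2]*Z
def lp(p):
    P,X,u,z=frame(p); return P-.258*u+.053*z
def levpt(p,r,x=0):
    P,X,u,z=frame(p);L=p[4]; return lp(p)+r*(-u*np.cos(L)+z*np.sin(L))+x*X
def pin(p,x=0,L=None):
    P,X,u,z=frame(p);a=(p[4] if L is None else L)-.545; return lp(p)+.0295*(-u*np.cos(a)+z*np.sin(a))+x*X
def bar(p,x=0):
    P,X,u,z=frame(p);e=p[5]; return pin(p,x)+.142*(u*np.cos(e)+z*np.sin(e))
E
cat > f1.py <<'E'
from fit import *
s=cam('scene');d=cam('side')
def D(x,y):return (d,((x+.5)/4.6+229.5,(y+.5)/4.6+129.5))
def S(x,y):return (s,((x+.5)/3.8+159.5,(y+.5)/3.8+139.5))
def B(x,y):return (s,((x+.5)/4+209.5,(y+.5)/4+199.5))
obs=[(D(613,92),lambda p:levpt(p,.145)),(S(134,92),lambda p:levpt(p,.145)),
(D(468,90),lambda p:bar(p,-.046)),(D(553,52),lambda p:bar(p,.046)),(S(300,105),lambda p:bar(p,-.046)),(S(187,190),lambda p:bar(p,.046)),
(D(300,185),lambda p:binpt(p,(-.064,-.089,.067))),(D(405,133),lambda p:binpt(p,(.064,-.089,.067))),(D(130,195),lambda p:binpt(p,(-.064,.089,.067))),(D(238,148),lambda p:binpt(p,(.064,.089,.067))),
(B(343,92),lambda p:binpt(p,(-.064,-.089,.067))),(B(208,230),lambda p:binpt(p,(.064,-.089,.067))),(B(612,292),lambda p:binpt(p,(-.064,.089,.067))),(B(493,465),lambda p:binpt(p,(.064,.089,.067))),
(D(382,150),lambda p:binpt(p,(-.03,-.145,.082))),(D(438,122),lambda p:binpt(p,(.03,-.145,.082))),
(S(404,268),lambda p:binpt(p,(-.03,-.145,.082))),(S(337,327),lambda p:binpt(p,(.03,-.145,.082)))]
def f(p): return np.concatenate([proj(c,fn(p))[0]-px for (c,px),fn in obs])
r=least_squares(f,[.6,.05,1.6,.33,1.5,.8],loss='soft_l1')
p=r.x;print(np.round(p,4));print(np.round(f(p).reshape(-1,2),1).tolist())
np.save('p.npy',p)
for n,v in [('rim',binpt(p,(0,-.086,.0695))),('keeper',binpt(p,(0,-.143,.065))),('lp',lp(p)),('knob',levpt(p,.145)),('bar',bar(p)),('bail',[p[5]-.19+p[4]])]: print(n,np.round(v,4))
E
python3 f1.py
```

```text
[0.6285 0.1115 1.6826 0.3287 1.4711 0.9501]
[[-0.2, 0.3], [-0.2, 0.1], [-0.4, -0.0], [-0.5, -0.1], [-0.5, 0.3], [-0.2, -0.2], [-1.7, 0.3], [0.9, -0.0], [-1.7, 0.1], [0.1, -0.6], [-1.3, -1.2], [-3.0, 0.3], [-0.1, -0.1], [-0.2, -0.2], [-0.6, -0.6], [-0.9, -0.0], [0.3, 0.2], [0.5, 0.5]]
rim [0.6351 0.0529 0.1475]
keeper [ 0.6413 -0.0022  0.1617]
lp [ 0.6573 -0.1449  0.107 ]
knob [ 0.6589 -0.1592  0.2513]
bar [ 0.6501 -0.0804  0.2461]
bail [2.2312]
```

The model fits to about 1 px: bin tilt 0.33, lever 1.47, bail 2.23. The smallest of the three look-alikes is at (0.429,-0.101). First I'll turn the jaw axis along the pivot axis and shut the fingers. After that, tool x points from latch to bin and tool z points down.

Call:
{"api": "send_rows", "payload": {
  "targets": [
    [-1,[0,0,0],0.14],
    [-1,[0,0,0],0.14],
    [-1,[0,0,0],0.14],
    [-1,[0,0,0],0.14],
    [-1,[0,0,0],0.14],
    [-1,[0,0,0],0.14],
    [-1,[0,0,0],0.14],
    [-1,[0,0,0],0.128],
    [-1,[0,0,0],0]
  ],
  "newtons": 20
}}

```text
t: 2.85
tool_pos: [0.2062, 0.5635, 0.2186]
orientation: [2.096, 2.34, -0.0]
force: [-0.0, 0.4, -0.1]
opening: 0.0258
```

```bash
cat >> fit.py <<'E'
def st():
    s=robot.read_state(); T=R.from_rotvec(s['orientation']).as_matrix(); return s,np.array(s['tool_pos']),T
def go(target):
    s,p0,T=st(); print('t',round(s['t'],2),'tcp',np.round(p0,4),'jaw',round(np.arctan2(T[1,1],T[0,1]),3),'tz',np.round(T[:,2],3),'F',np.round(s['force'],1),'op',round(s['opening'],4))
    if target is not None: print('tool shift mm',np.round(T.T@(np.array(target)-p0)*1000,1))
def W(p,y,z,x=0):  # latch coords rel. to lever pivot (y to bin, z up)
    P,X,u,zz=frame(p); return lp(p)+y*u+z*zz+x*X
def lat(p,w):
    P,X,u,zz=frame(p); d=np.array(w)-lp(p); return np.round([d@X,d@u,d@zz],4)
E
python3 - <<'E'
from fit import *
p=np.load('p.npy'); r=binpt(p,(0,-.086,.0695)); go(r+[0,0,.05])
s=optics.read_camera('scene');d=optics.read_camera('side')
t=tri([(s,(160+88/3.8,140+250/3.8)),(d,(230+688/4.6,130+338/4.6))]);print('tube top',t,lat(p,t[0]))
print('now',lat(p,st()[1]),'rim',lat(p,r))
E
```

```text
t 2.85 tcp [0.2062 0.5635 0.2186] jaw 0.11 tz [ 0. -0. -1.] F [-0.   0.4 -0.1] op 0.0258
tool shift mm [-554.6  370.3   21.1]
tube top (array([ 0.66299043, -0.23156572,  0.10285973]), [np.float64(0.0026413596980198453), np.float64(0.0026413596980198544)]) [-0.004  -0.0868 -0.0041]
now [-0.3693  0.7543  0.1116] rim [0.     0.199  0.0405]
```

Call:
{"api": "send_rows", "payload": {
  "targets": [
    [-1,[-30,20,0],0],
    [-1,[-41,27,0],0],
    [-1,[-41,27,0],0],
    [-1,[-41,27,0],0],
    [-1,[-41,27,0],0],
    [-1,[-41,27,0],0],
    [-1,[-41,27,0],0],
    [-1,[-41,27,0],0],
    [-1,[-41,27,0],0],
    [-1,[-41,27,0],0],
    [-1,[-41,27,0],0],
    [-1,[-41,27,0],0]
  ]
}}

```text
t: 4.15
tool_pos: [0.576, 0.1191, 0.2188]
orientation: [2.089, 2.346, 0.001]
force: [0.0, 0.3, 0.1]
opening: 0.0004
```

Call:
{"api": "send_rows", "payload": {
  "targets": [
    [-1,[-41,27,0],0],
    [-1,[-32,26,5],0],
    [-1,[0,0,15],0],
    [-1,[0,0,0],0],
    [-1,[0,0,0],0]
  ]
}}

```text
t: 4.65
tool_pos: [0.6348, 0.055, 0.198]
orientation: [-2.09, -2.343, 0.001]
force: [-1.0, 1.0, 0.5]
opening: 0.0005
```

```bash
python3 - <<'E'
from fit import *
p=np.load('p.npy'); r=binpt(p,(0,-.086,.0695)); go(r)
cam('scene','s2.png');cam('side','d2.png')
E
```

```text
t 4.65 tcp [0.6348 0.055  0.198 ] jaw 0.114 tz [-0.002  0.    -1.   ] F [-1.   1.   0.5] op 0.0005
tool shift mm [-2.2  0.1 50.5]
```

View pics/s2.png

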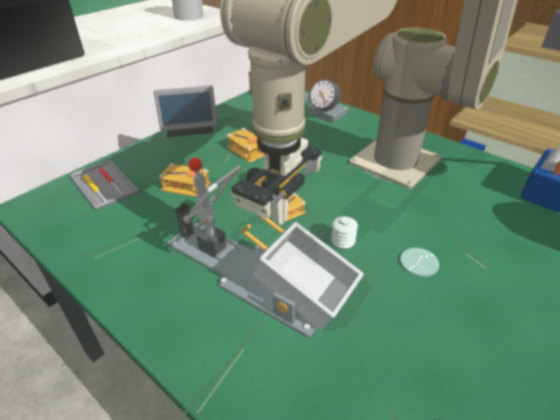

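View pics/d2.png

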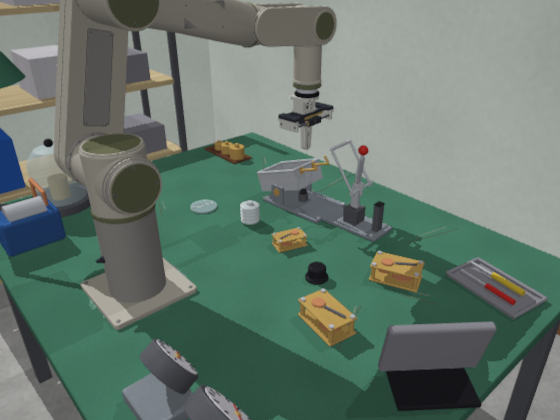

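Call:
{"api": "send_rows", "payload": {
  "targets": [
    [-1,[-2,0,30],0],
    [-1,[0,0,15],0],
    [-1,[0,0,5.5],0],
    [-1,[-4,0,3],0],
    [-1,[-4,0,3],0],
    [-1,[-4,0,3],0],
    [-1,[-4,0,3.5],0],
    [-1,[-4,0,3.5],0],
    [-1,[-4,0,4],0],
    [-1,[0,0,0],0]
  ]
}}

```text
t: 5.75
tool_pos: [0.6388, 0.0281, 0.1277]
orientation: [-2.094, -2.342, -0.0]
force: [0.7, 1.5, 1.0]
opening: 0.0002
```

```bash
python3 - <<'E'
from fit import *
p=np.load('p.npy'); p[3]=.05;go(binpt(p,(0,-.086,.0695)))
E
```

```text
t 5.75 tcp [0.6388 0.0281 0.1277] jaw 0.112 tz [ 0.  0. -1.] F [0.7 1.5 1. ] op 0.0002
tool shift mm [ 1.6 -0.9 -0.1]
```

```bash
cat >> fit.py <<'E'
def crop(n,x0,y0,w,h,f,fn):
    c=cam(n);im=cv2.cvtColor(c['color'][y0:y0+h,x0:x0+w],cv2.COLOR_RGB2BGR);cv2.imwrite('pics/'+fn,cv2.resize(im,None,fx=f,fy=f,interpolation=cv2.INTER_CUBIC)); return c
E
python3 - <<'E'
from fit import *
crop('scene',160,140,210,150,3.8,'s3.png');crop('side',230,130,170,130,4.6,'d3.png')
E
```

```text
(no output)
```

View pics/s3.png

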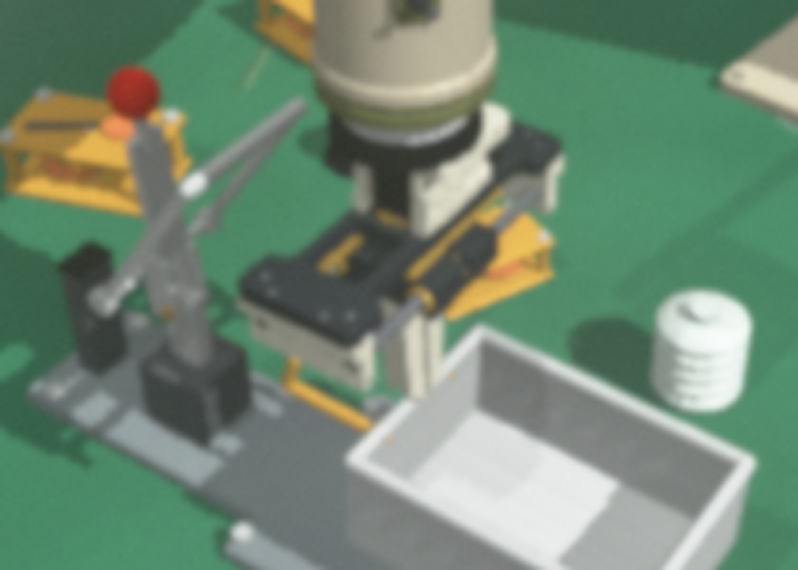

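View pics/d3.png

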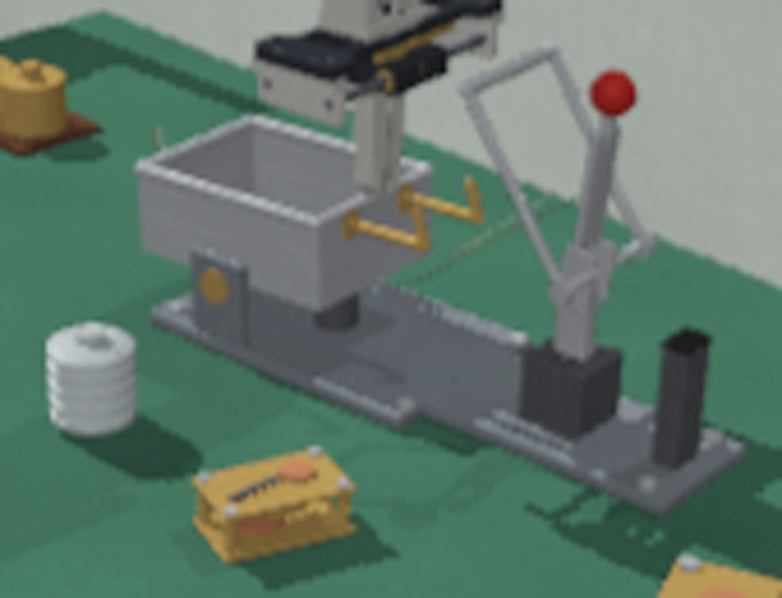

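Bin is level under the finger, with the rim at about its 0.05 tilt position. Next I'll retract over the latch and stop behind the knob, so that I can lean the lever slightly towards the bin. The bar can then drop on the bin side of the hooks.

Call:
{"api": "send_rows", "payload": {
  "targets": [
    [-1,[0,0,0],0],
    [-1,[0,0,-15],0],
    [-1,[0,0,-40],0],
    [-1,[0,0,-45],0],
    [-1,[0,0,-45],0],
    [-1,[0,0,-45],0],
    [-1,[-40,0,-5],0],
    [-1,[-45,0,0],0],
    [-1,[-47,0,0],0],
    [-1,[-47,0,0],0],
    [-1,[-45,0,0],0],
    [-1,[0,0,0],0]
  ]
}}

```text
t: 7.05
tool_pos: [0.6627, -0.2005, 0.323]
orientation: [2.101, 2.335, -0.003]
force: [0.6, 0.4, -0.3]
opening: 0.0004
```

```bash
python3 - <<'E'
from fit import *
p=np.load('p.npy'); go(W(p,-.052,.138)); print(lat(p,st()[1]))
crop('scene',160,140,210,150,3.8,'s4.png');crop('side',230,130,170,130,4.6,'d4.png')
E
```

```text
t 7.05 tcp [ 0.6627 -0.2005  0.323 ] jaw 0.106 tz [-0.001 -0.002 -1.   ] F [ 0.6  0.4 -0.3] op 0.0004
tool shift mm [ 4.   0.9 78. ]
[-0.0008 -0.0558  0.216 ]
```

View pics/s4.png

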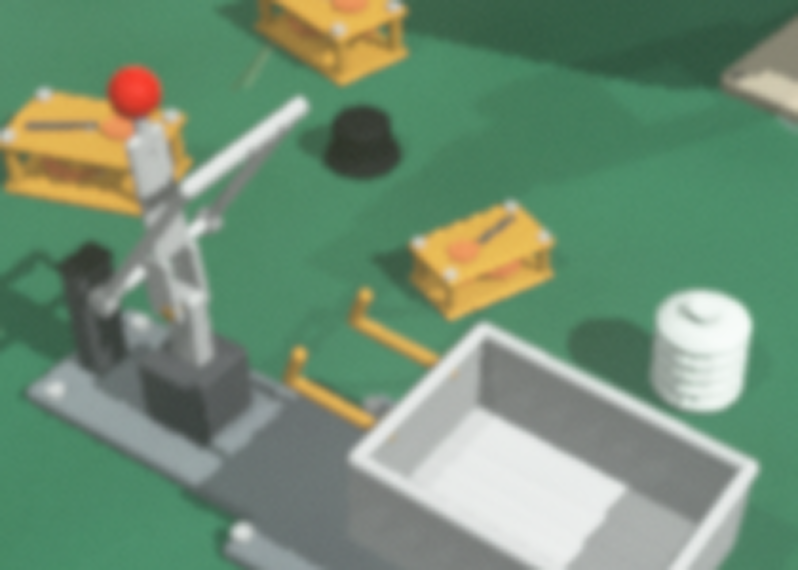

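View pics/d4.png

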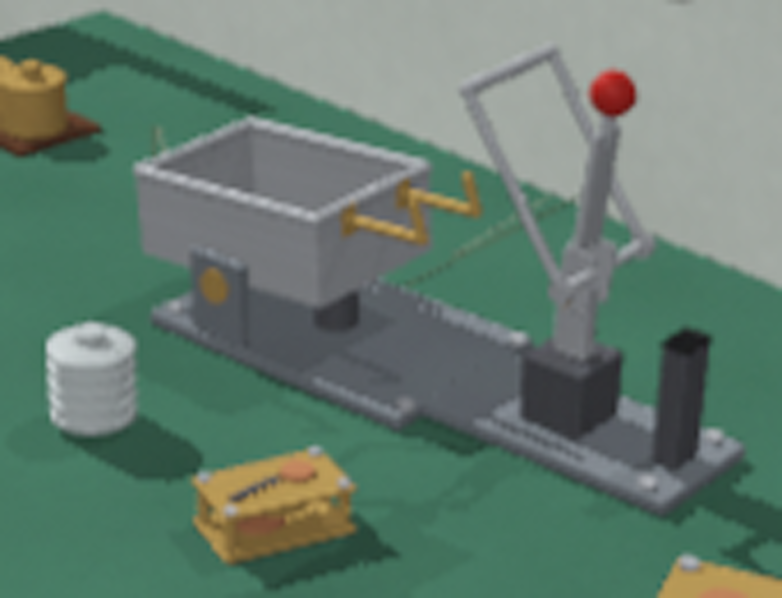

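```bash
python3 - <<'E'
from fit import *
s=cam('scene');d=cam('side');p=np.load('p.npy')
D=lambda x,y:(d,((x+.5)/4.6+229.5,(y+.5)/4.6+129.5)); S=lambda x,y:(s,((x+.5)/3.8+159.5,(y+.5)/3.8+139.5))
obs=[(S(366,296),(-.03,-.145,.082)),(S(299,355),(.03,-.145,.082)),(D(467,178),(.03,-.145,.082)),(S(485,328),(-.064,-.089,.067)),(S(353,458),(.064,-.089,.067)),(S(757,468),(-.064,.089,.067)),(D(137,168),(-.064,.089,.067)),(D(252,118),(.064,.089,.067)),(D(318,218),(-.064,-.089,.067)),(D(428,163),(.064,-.089,.067))]
def f(t):
    q=p.copy();q[3]=t[0];return np.concatenate([proj(c,binpt(q,a))[0]-px for (c,px),a in obs])
r=least_squares(f,[.1],loss='soft_l1');print(r.x,np.round(f(r.x).reshape(-1,2),1).tolist())
p[3]=r.x[0];np.save('p.npy',p);print('keeper',lat(p,binpt(p,(0,-.143,.065))),'tip',lat(p,binpt(p,(0,-.144,.084))))
for L in (1.47,1.6,1.7,1.8): q=p.copy();q[4]=L;q[5]=0.1;print(L,lat(p,bar(q)),lat(p,levpt(q,.145)))
E
```

```text
[0.0717494] [[0.2, -0.4], [0.6, -0.3], [-0.6, -0.6], [-1.5, -1.6], [-2.1, -0.4], [-0.3, -1.4], [-0.9, 0.0], [-0.4, 0.2], [-0.5, 0.5], [0.8, 0.4]]
keeper [-0.      0.12    0.0221] tip [-0.      0.1204  0.0411]
1.47 [0.     0.1235 0.0377] [-0.     -0.0146  0.1443]
1.6 [0.     0.1267 0.0398] [0.     0.0042 0.1449]
1.7 [-0.      0.1294  0.0412] [-0.      0.0187  0.1438]
1.8 [-0.      0.1321  0.0422] [-0.      0.0329  0.1412]
```

Call:
{"api": "send_rows", "payload": {
  "targets": [
    [-1,[0,1,40],0],
    [-1,[0,0,38],0],
    [-1,[10,0,0],0],
    [-1,[10,0,0],0],
    [-1,[7,0,0],0],
    [-1,[7,0,0],0],
    [-1,[7,0,0],0],
    [-1,[7,0,0],0],
    [-1,[4,0,0],0],
    [-1,[3,0,0],0],
    [-1,[0,0,0],0]
  ]
}}

```text
t: 8.35
tool_pos: [0.6585, -0.139, 0.245]
orientation: [-2.093, -2.342, 0.0]
force: [0.4, 0.3, -0.4]
opening: 0.0001
```

```bash
python3 - <<'E'
from fit import *
p=np.load('p.npy'); go(None); print(lat(p,st()[1]))
crop('scene',160,140,210,150,3.8,'s5.png');crop('side',230,110,170,130,4.6,'d5.png')
E
```

```text
t 8.35 tcp [ 0.6585 -0.139   0.245 ] jaw 0.112 tz [-0.  0. -1.] F [ 0.4  0.3 -0.4] op 0.0001
[0.0018 0.0058 0.138 ]
```

View pics/s5.png

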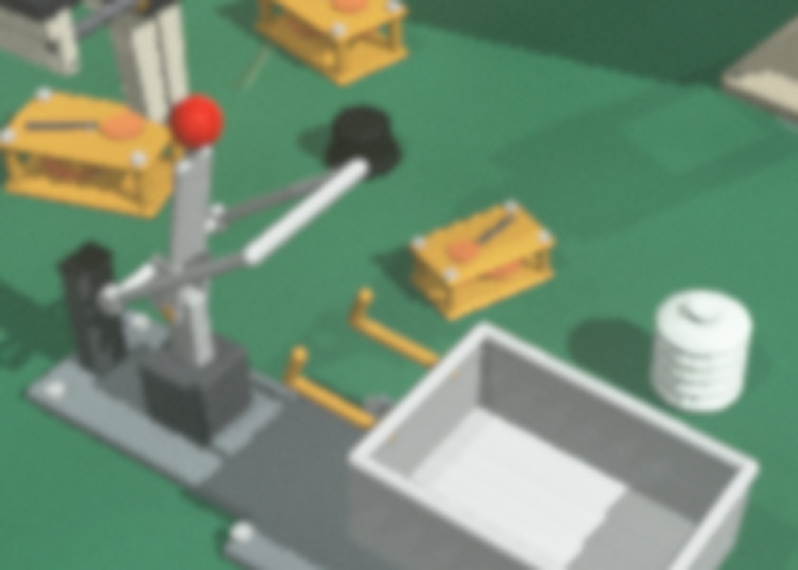

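View pics/d5.png

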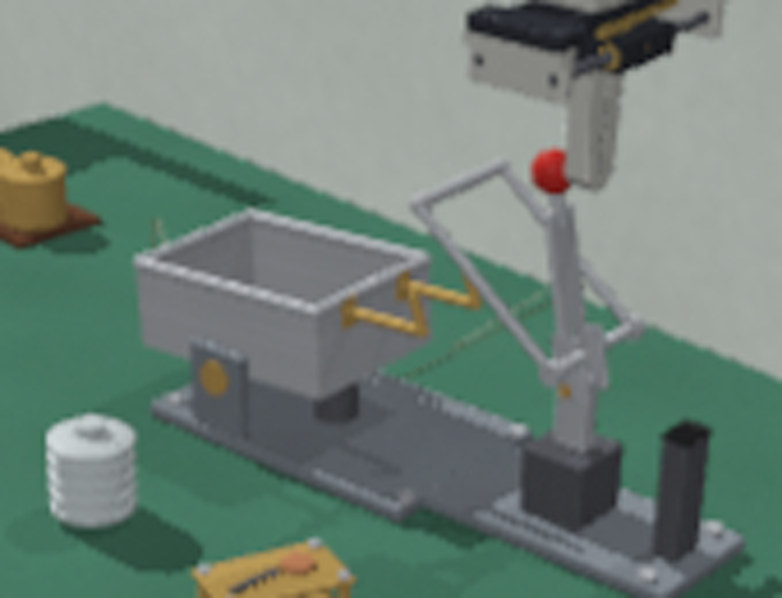

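```bash
cat > f2.py <<'E'
from fit import *
def run(sc,dc,oy,p):
    s=optics.read_camera('scene');d=optics.read_camera('side')
    D=lambda x,y:(d,((x+.5)/4.6+229.5,(y+.5)/4.6+oy-.5)); S=lambda x,y:(s,((x+.5)/3.8+159.5,(y+.5)/3.8+139.5))
    obs=[(S(*a),f) for a,f in sc]+[(D(*a),f) for a,f in dc]
    def f(t):
        q=p.copy();q[4:6]=t;return np.concatenate([proj(c,fn(q))[0]-px for (c,px),fn in obs])
    r=least_squares(f,p[4:6],loss='soft_l1');q=p.copy();q[4:6]=r.x
    print('L,e',r.x,np.round(f(r.x).reshape(-1,2),1).tolist(),'bar',lat(q,bar(q)),'knob',lat(q,levpt(q,.145)));return q
K=lambda q:levpt(q,.145)
B1=lambda q:bar(q,-.046)
B2=lambda q:bar(q,.046)
E
python3 - <<'E'
from f2 import *
p=np.load('p.npy')
q=run([((197,122),K),((362,168),B1),((252,253),B2)],[((418,207),B1),((503,165),B2)],110,p);np.save('p.npy',q)
E
```

```text
L,e [1.79135066 0.64124019] [[-0.1, 0.3], [-1.3, 0.0], [-0.6, 0.6], [-0.5, -0.5], [-0.5, 0.3]] bar [0.     0.1044 0.1129] knob [-0.      0.0317  0.1415]
```

Call:
{"api": "send_rows", "payload": {
  "targets": [
    [-1,[-8,-2,-10],0],
    [-1,[0,0,-45],0],
    [-1,[5,0,-40],0],
    [-1,[45,0,0],0],
    [-1,[48,0,10],0],
    [-1,[6,0,40],0],
    [-1,[0,0,45],0],
    [-1,[0,0,10],0],
    [-1,[0,0,0],0]
  ]
}}

```text
t: 9.45
tool_pos: [0.6446, -0.0447, 0.2334]
orientation: [-2.092, -2.339, 0.004]
force: [-0.1, -0.3, 0.7]
opening: 0.0004
```

```bash
python3 - <<'E'
from fit import *
p=np.load('p.npy'); go(W(p,.1044,.1179)); print(lat(p,st()[1]))
E
```

```text
t 9.45 tcp [ 0.6446 -0.0447  0.2334] jaw 0.111 tz [-0.004  0.    -1.   ] F [-0.1 -0.3  0.7] op 0.0004
tool shift mm [3.4 1.5 8.5]
[-0.0015  0.101   0.1264]
```

Call:
{"api": "send_rows", "payload": {
  "targets": [
    [-1,[3,1,10],0],
    [-1,[5,0,8],0],
    [-1,[5,0,8],0],
    [-1,[5,0,10],0],
    [-1,[4,0,10],0],
    [-1,[3,0,10],0],
    [-1,[3,0,10],0],
    [-1,[2,0,8],0],
    [-1,[1,0,7],0],
    [-1,[0,0,0],0]
  ]
}}

```text
t: 10.45
tool_pos: [0.6426, -0.0132, 0.1526]
orientation: [-2.092, -2.341, 0.002]
force: [-0.5, -0.4, -0.6]
opening: 0.0001
```

```bash
python3 - <<'E'
from fit import *
p=np.load('p.npy'); go(W(p,.132,.0265)); print(lat(p,st()[1]))
crop('scene',160,140,210,150,3.8,'s6.png');crop('side',230,110,170,130,4.6,'d6.png')
E
```

```text
t 10.45 tcp [ 0.6426 -0.0132  0.1526] jaw 0.112 tz [-0.002  0.    -1.   ] F [-0.5 -0.4 -0.6] op 0.0001
tool shift mm [-0.6 -0.  19.1]
[1.000e-04 1.326e-01 4.560e-02]
```

View pics/s6.png

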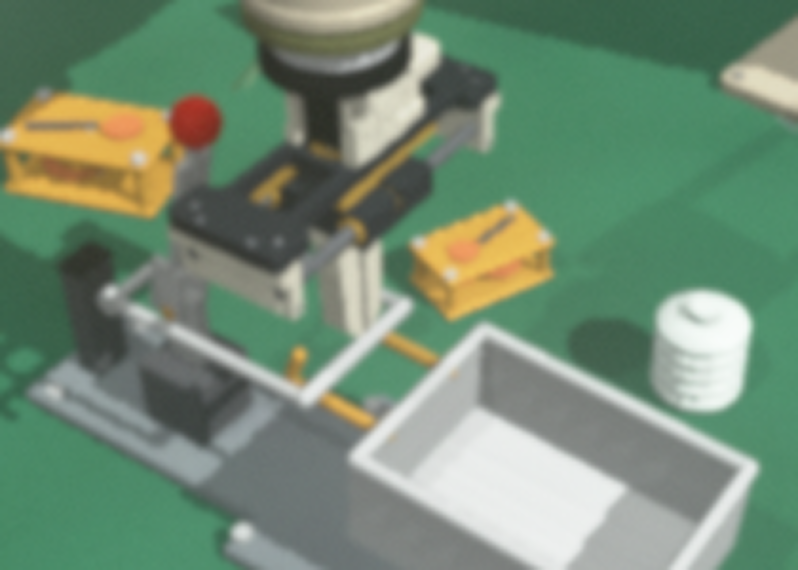

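View pics/d6.png

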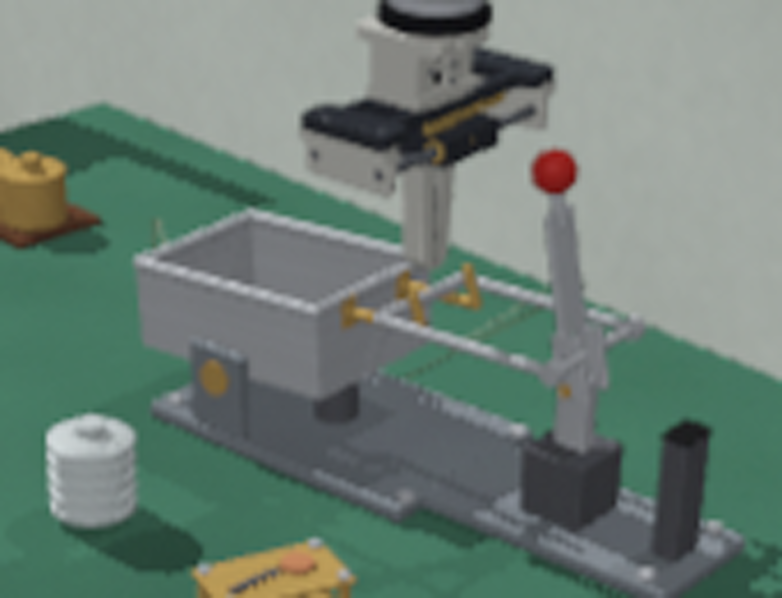

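```bash
python3 - <<'E'
from f2 import *
p=np.load('p.npy')
q=run([((196,122),K),((408,302),B1),((306,397),B2)],[((383,316),B1),((463,277),B2),((554,171),K)],110,p);np.save('p.npy',q)
print('keeper',lat(q,binpt(q,(0,-.143,.065))))
E
```

```text
L,e [ 1.7840242  -0.01568811] [[-0.2, 0.0], [-1.4, 0.9], [-0.7, 0.3], [-0.8, -0.4], [-0.1, -0.9], [-0.3, 0.1]] bar [-0.      0.1324  0.0257] knob [0.     0.0307 0.1417]
keeper [-0.      0.12    0.0221]
```

The bar has dropped onto the prongs on the bin side of both hooks: about 12 mm from the seat, lever at 1.78. Next I'll grip the red knob.

Call:
{"api": "send_rows", "payload": {
  "targets": [
    [-1,[0,0,-40],0],
    [-1,[0,0,-45],0],
    [0.4,[0,0,-45],0],
    [0.4,[-10,0,-30],0],
    [0.4,[-45,0,0],0],
    [0.4,[-42,0,0],0],
    [0.4,[-5,0,0],0],
    [0.4,[0,0,0],0]
  ]
}}

```text
t: 11.45
tool_pos: [0.6547, -0.1162, 0.3143]
orientation: [2.097, 2.339, 0.0]
force: [-0.3, 1.6, -0.3]
opening: 0.0438
```

```bash
python3 - <<'E'
from fit import *
p=np.load('p.npy'); go(W(p,.0307,.1227)); print(lat(p,st()[1]))
E
```

```text
t 11.45 tcp [ 0.6547 -0.1162  0.3143] jaw 0.109 tz [ 0.  0. -1.] F [-0.3  1.6 -0.3] op 0.0438
tool shift mm [ 1.9 -0.7 84.6]
[0.0007 0.0288 0.2073]
```

Call:
{"api": "send_rows", "payload": {
  "targets": [
    [0.4,[2,-0.5,10],0],
    [0.4,[0,0,10],0],
    [0.4,[0,0,10],0],
    [0.4,[0,0,25],0],
    [0.4,[0,0,25],0],
    [0.4,[0,0,4],0],
    [0.4,[0,0,0],0],
    [-1,[0,0,0],0],
    [-1,[0,0,0],0],
    [-1,[0,0,0],0],
    [-1,[0,0,0],0],
    [-1,[0,0,0],0]
  ],
  "newtons": 25
}}

```text
t: 12.65
tool_pos: [0.6537, -0.1128, 0.2306]
orientation: [-2.094, -2.342, 0.001]
force: [-17.0, -1.0, 7.4]
opening: 0.0298
```

```bash
python3 - <<'E'
from fit import *
p=np.load('p.npy'); go(None); print(lat(p,st()[1]))
crop('scene',160,140,210,150,3.8,'s7.png');crop('side',230,110,170,130,4.6,'d7.png')
L=p[4]
# waypoints
prev=np.array([-np.cos(L),np.sin(L)])*145
for k in np.linspace(L,0,24)[1:]:
    n=np.array([-np.cos(k),np.sin(k)])*145; print(round(k,2),np.round([n[0]-prev[0],prev[1]-n[1]],1)); prev=n
E
```

```text
t 12.65 tcp [ 0.6537 -0.1128  0.2306] jaw 0.112 tz [-0.001 -0.    -1.   ] F [-17.   -1.    7.4] op 0.0298
[0.     0.0323 0.1236]
1.71 [-11.1  -2. ]
1.63 [-11.2  -1.1]
1.55 [-11.2  -0.2]
1.47 [-11.2   0.7]
1.4 [-11.1   1.5]
1.32 [-11.    2.4]
1.24 [-10.8   3.2]
1.16 [-10.5   4.1]
1.09 [-10.1   4.9]
1.01 [-9.7  5.6]
0.93 [-9.3  6.4]
0.85 [-8.8  7.1]
0.78 [-8.2  7.7]
0.7 [-7.6  8.3]
0.62 [-6.9  8.9]
0.54 [-6.2  9.4]
0.47 [-5.4  9.8]
0.39 [-4.7 10.2]
0.31 [-3.8 10.6]
0.23 [-3.  10.8]
0.16 [-2.2 11. ]
0.08 [-1.3 11.2]
0.0 [-0.4 11.2]
```

View pics/d7.png

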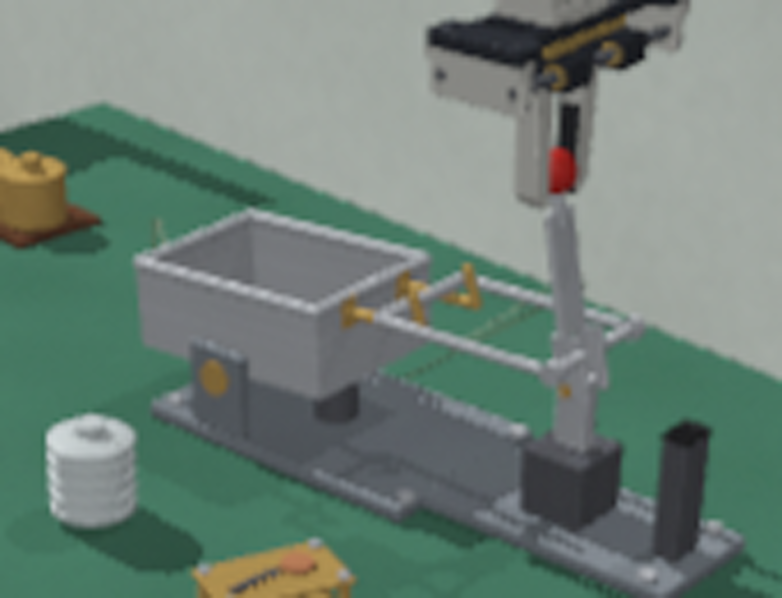

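View pics/s7.png

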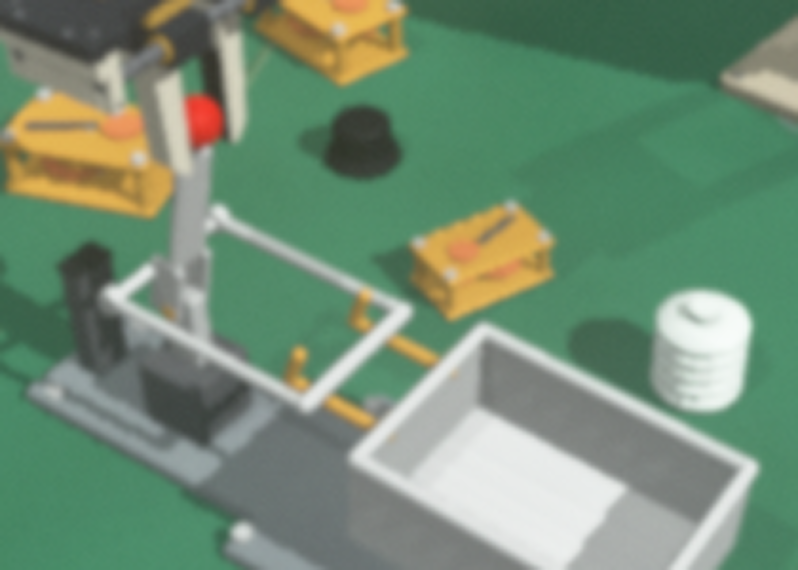

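Knob gripped, and the bar lies on the prongs on the bin side of both hooks. There is a 17 N sideways load, so I'll ease it while drawing the lever down to about 1.16.

Call:
{"api": "send_rows", "payload": {
  "targets": [
    [-1,[0,-1.5,0],0],
    [-1,[-11,0,-2],0],
    [-1,[-11,0,-1],0],
    [-1,[-11,0,0],0],
    [-1,[-11,0,0.5],0],
    [-1,[-11,0,1.5],0],
    [-1,[-11,0,2.5],0],
    [-1,[-11,0,3],0],
    [-1,[0,0,0],0],
    [-1,[0,0,0],0]
  ]
}}

```text
t: 13.75
tool_pos: [0.6618, -0.1912, 0.2257]
orientation: [2.094, 2.34, 0.0]
force: [6.9, -0.9, 1.4]
opening: 0.0288
```

```bash
python3 - <<'E'
from fit import *
p=np.load('p.npy'); go(None); print(lat(p,st()[1]))
crop('scene',160,140,210,150,3.8,'s8.png');crop('side',230,110,170,130,4.6,'d8.png')
E
```

```text
t 13.75 tcp [ 0.6618 -0.1912  0.2257] jaw 0.111 tz [ 0.002 -0.001 -1.   ] F [ 6.9 -0.9  1.4] op 0.0288
[-0.0007 -0.0465  0.1187]
```

View pics/d8.png

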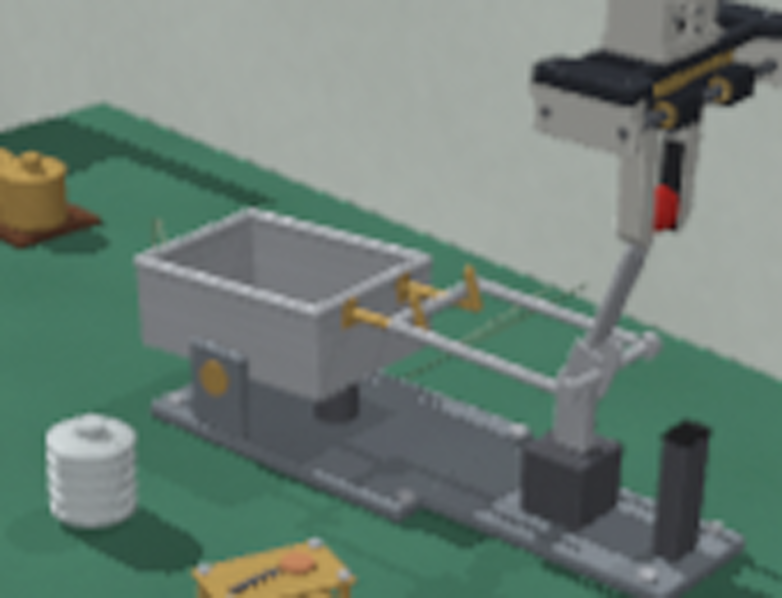

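View pics/s8.png

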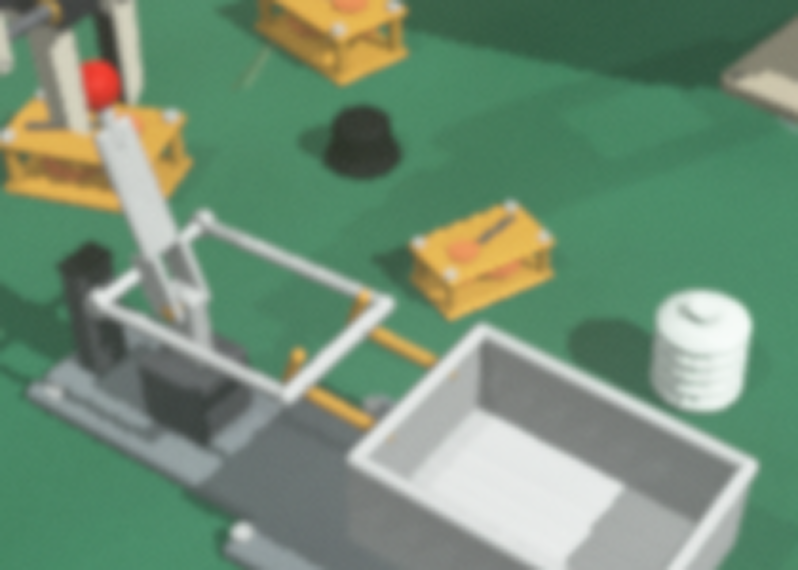

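Call:
{"api": "send_rows", "payload": {
  "targets": [
    [-1,[-5,0.5,2],0],
    [-1,[-5.5,0,2],0],
    [-1,[-10,0,5],0],
    [-1,[-10,0,5.5],0],
    [-1,[-9.5,0,6.5],0],
    [-1,[-9,0,7],0],
    [-1,[-8,0,7.5],0],
    [-1,[-8,0,8.5],0],
    [-1,[0,0,0],0]
  ]
}}

```text
t: 14.75
tool_pos: [0.669, -0.2559, 0.1799]
orientation: [2.095, 2.34, -0.001]
force: [5.7, -4.7, 3.8]
opening: 0.0289
```

```bash
python3 - <<'E'
from fit import *
p=np.load('p.npy'); go(None); print(lat(p,st()[1]))
crop('scene',160,140,210,150,3.8,'s9.png');crop('side',230,110,170,130,4.6,'d9.png')
E
```

```text
t 14.75 tcp [ 0.669  -0.2559  0.1799] jaw 0.111 tz [ 0.    -0.001 -1.   ] F [ 5.7 -4.7  3.8] op 0.0289
[-0.0007 -0.1116  0.0729]
```

View pics/d9.png

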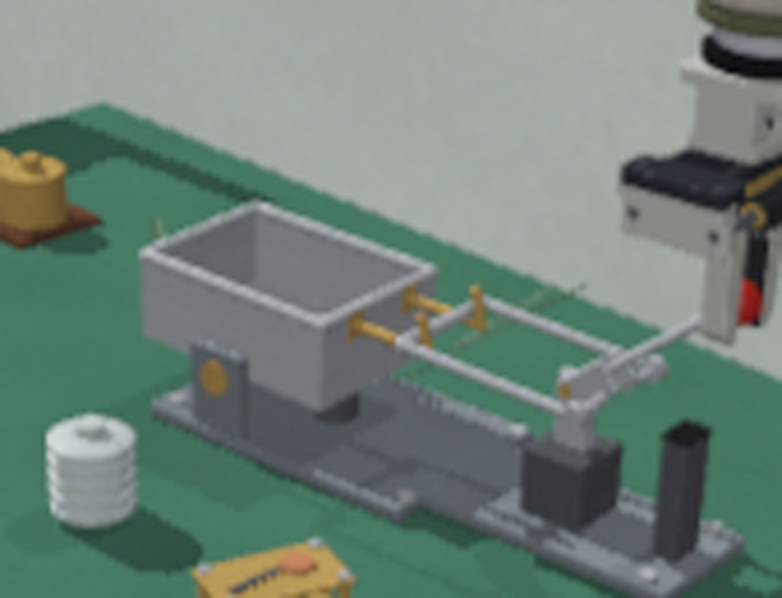

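View pics/s9.png

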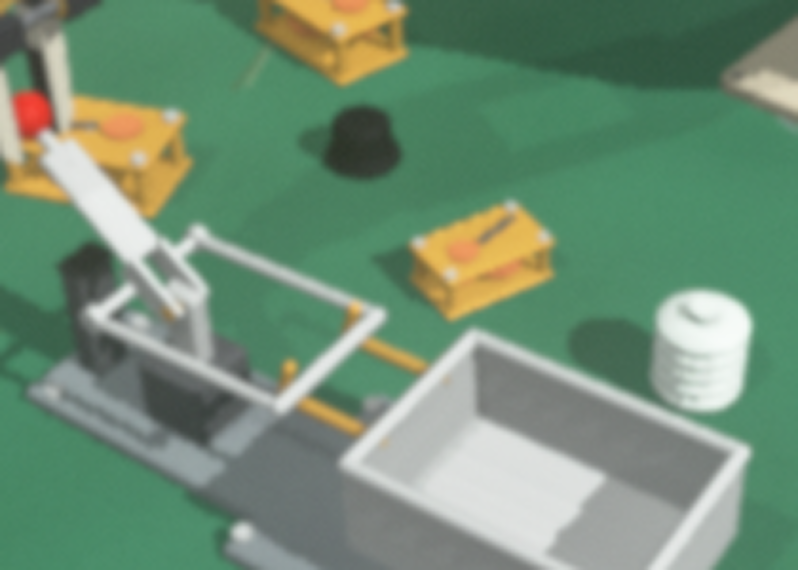

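Call:
{"api": "send_rows", "payload": {
  "targets": [
    [-1,[-6.5,0,8.5],0],
    [-1,[-6,0,9.5],0],
    [-1,[-5.5,0,10],0],
    [-1,[-4.5,0,10],0],
    [-1,[-4,0,10.5],0],
    [-1,[-3,0,11],0],
    [-1,[-2,0,11],0],
    [-1,[-1,0,11],0],
    [-1,[0,0,10.5],0],
    [-1,[0,0,1],0],
    [-1,[0,0,0],0]
  ]
}}

```text
t: 15.95
tool_pos: [0.6724, -0.2861, 0.0863]
orientation: [-2.093, -2.342, -0.0]
force: [6.3, -2.8, -2.5]
opening: 0.0289
```

```bash
python3 - <<'E'
from fit import *
p=np.load('p.npy'); go(None); print(lat(p,st()[1]))
crop('scene',160,140,210,150,3.8,'s10.png');crop('side',230,110,170,130,4.6,'d10.png')
E
```

```text
t 15.95 tcp [ 0.6724 -0.2861  0.0863] jaw 0.112 tz [-0.001  0.001 -1.   ] F [ 6.3 -2.8 -2.5] op 0.0289
[-0.0008 -0.142  -0.0207]
```

View pics/d10.png

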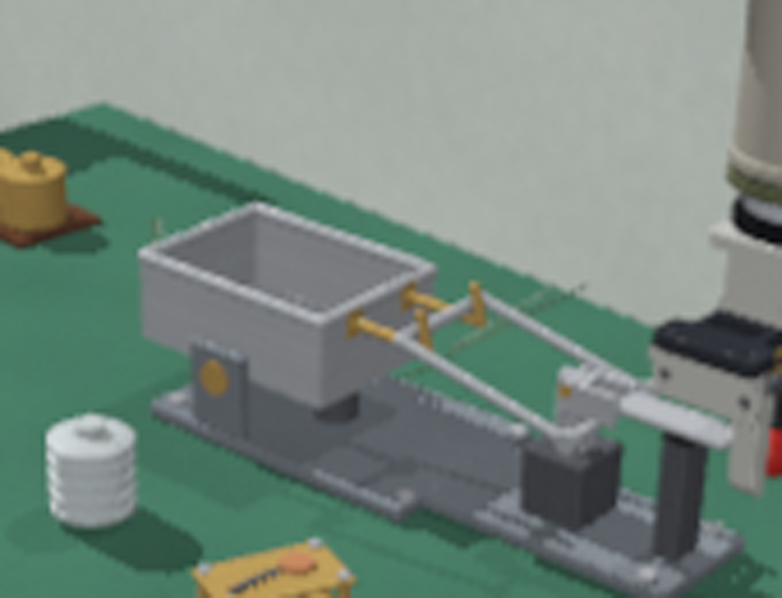

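View pics/s10.png

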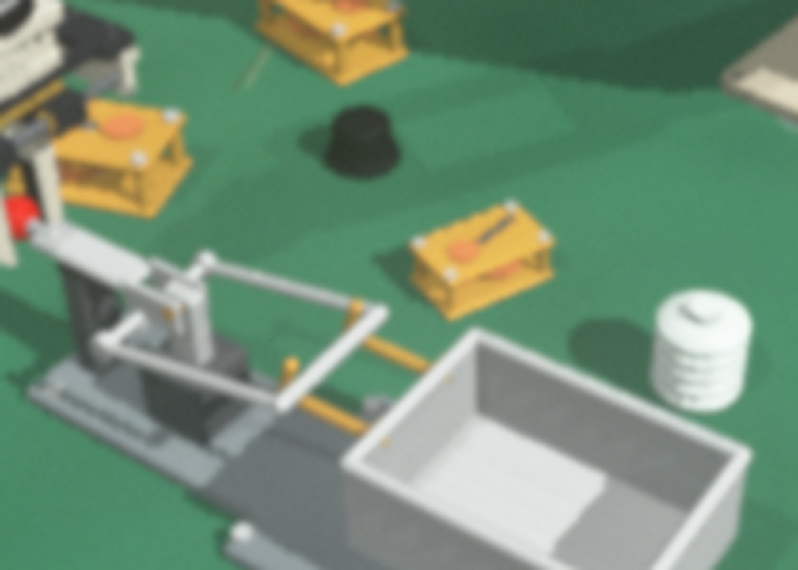

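The lever is home on its post and the bar is on the keeper. Releasing the knob and rising, then measuring the movement's yaw.

Call:
{"api": "send_rows", "payload": {
  "targets": [
    [-0.1,[0,0,0],0],
    [0.2,[0,0,0],0],
    [0.4,[0,0,0],0],
    [0.6,[0,0,0],0],
    [0.8,[0,0,-10],0],
    [1,[0,0,-30],0],
    [1,[0,0,-45],0],
    [1,[0,0,-45],0],
    [1,[0,0,-45],0],
    [1,[0,0,0],0]
  ]
}}

```text
t: 17.05
tool_pos: [0.6755, -0.2877, 0.2753]
orientation: [2.084, 2.332, 0.006]
force: [1.0, -0.3, 0.9]
opening: 0.0923
```

```bash
python3 - <<'E'
from fit import *
p=np.load('p.npy'); go(None)
s=crop('scene',255,180,60,50,12,'s11.png');d=crop('side',260,220,60,40,12,'d11.png')
crop('side',230,110,170,130,4.6,'d11b.png')
E
```

```text
t 17.05 tcp [ 0.6755 -0.2877  0.2753] jaw 0.112 tz [ 0.013 -0.007 -1.   ] F [ 1.  -0.3  0.9] op 0.0923
```

View pics/s11.png

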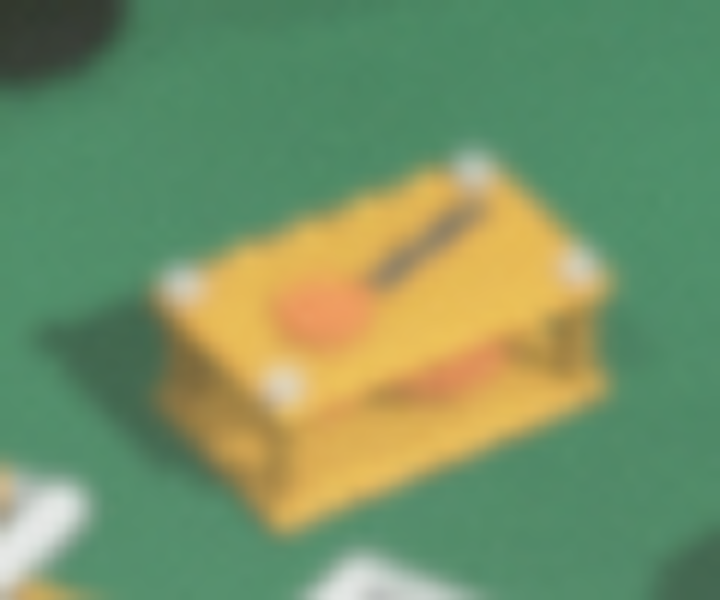

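View pics/d11.png

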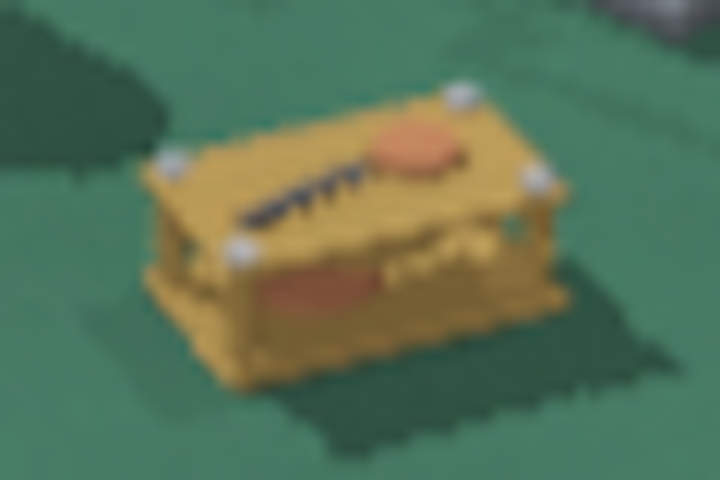

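View pics/d11b.png

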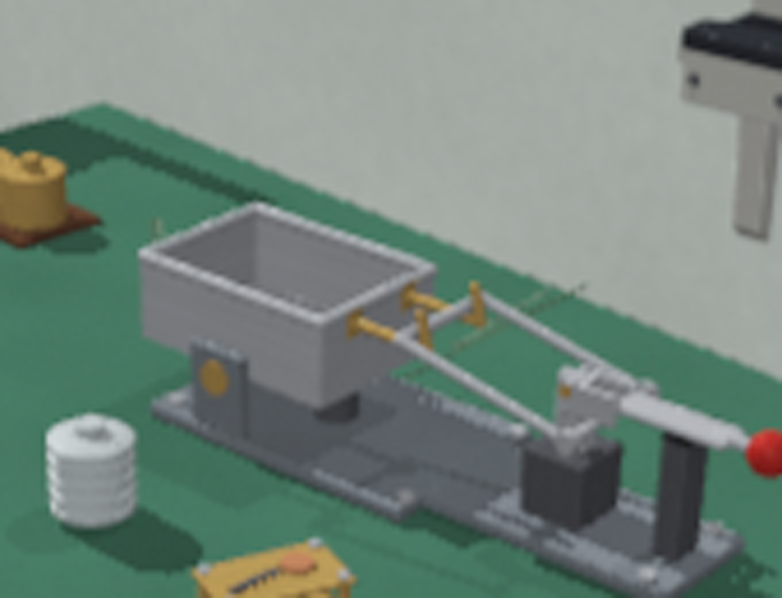

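```bash
python3 - <<'E'
from fit import *
s=cam('scene');d=cam('side')
S=lambda x,y:(s,((x+.5)/12+254.5,(y+.5)/12+179.5));D=lambda x,y:(d,((x+.5)/12+259.5,(y+.5)/12+219.5))
for name,C in [('scene',[S(182,285),S(474,168),S(580,265),S(284,385)]),('side',[D(172,163),D(462,95),D(538,178),D(242,250)])]:
    w=np.array([atz(c,px,.036)[:2] for c,px in C]);e=np.diff(np.vstack([w,w[:1]]),axis=0)
    print(name,'mid',np.round(w.mean(0),4),'sides',np.round(np.linalg.norm(e,axis=1),4),'ang',np.round(np.arctan2(e[:,1],e[:,0]),3)); print(np.round(w,3).tolist())
for (a,b) in [(S(280,532),(0,0)),]: print(atz(a[0],a[1],0))
q=np.load('p.npy');q[3:6]=[0,0,.19]
print('clamped proj d',np.round((proj(d,[binpt(q,(0,-.143,.065)),levpt(q,.145),bar(q,-.046),bar(q,.046)])-[229.5,109.5])*4.6,0).tolist(),'s',np.round((proj(s,[binpt(q,(-.064,-.089,.067)),binpt(q,(.064,-.089,.067)),bar(q,-.046),bar(q,.046)])-[159.5,139.5])*3.8).tolist())
E
```

```text
scene mid [ 0.4265 -0.1008] sides [0.079  0.0427 0.0784 0.0419] ang [ 2.85   1.275 -0.302 -1.853]
[[0.458, -0.132], [0.383, -0.11], [0.395, -0.069], [0.47, -0.092]]
side mid [ 0.4266 -0.1014] sides [0.0777 0.0427 0.0778 0.0429] ang [-0.301 -1.873  2.843  1.265]
[[0.396, -0.069], [0.47, -0.093], [0.457, -0.133], [0.383, -0.11]]
[ 0.47660184 -0.08801322  0.        ]
clamped proj d [[441.0, 319.0], [770.0, 454.0], [400.0, 341.0], [483.0, 299.0]] s [[473.0, 327.0], [338.0, 461.0], [379.0, 313.0], [280.0, 404.0]]
```

The clamped model's predicted pixels match the picture: bar ends within about 5 px in the 4.6x crop, knob within 4 px. The movement is at (0.4265,-0.101), with its long axis at -0.30 rad and a screw pattern of 78x42 mm, consistent with 90x54. Moving above it.

```bash
python3 - <<'E'
from fit import *
go([.4265,-.1012,.12]); print(robot.read_state()['q'])
E
```

```text
t 17.3 tcp [ 0.6718 -0.2859  0.2617] jaw 0.112 tz [-0.003  0.001 -1.   ] F [ 0.   0.2 -0.9] op 0.093
tool shift mm [ 210.7 -222.8  142.6]
[-4.72491668e-01  4.86737136e-01  9.82531851e-01 -8.24587911e-06
  1.67537905e+00 -5.84463612e-01]
```

Call:
{"api": "send_rows", "payload": {
  "targets": [
    [1,[25,-25,0],0],
    [1,[31,-33,0],0],
    [1,[31,-33,5],0],
    [1,[31,-33,10],0],
    [1,[31,-33,10],0],
    [1,[31,-33,20],0],
    [1,[30.5,-32.5,20],0],
    [1,[0,0,0],0]
  ]
}}

```text
t: 18.1
tool_pos: [0.4191, -0.0974, 0.19]
orientation: [-2.082, -2.333, 0.009]
force: [0.2, 0.5, -0.4]
opening: 0.0926
```

Call:
{"api": "send_rows", "payload": {
  "targets": [
    [1,[0,0,0],-0.13],
    [1,[0,0,0],-0.13],
    [1,[0,0,0],-0.13],
    [1,[0,0,0],-0.13],
    [1,[0,0,0],-0.13],
    [1,[0,0,0],-0.13],
    [1,[0,0,0],-0.13],
    [1,[0,0,0],-0.13],
    [1,[0,0,0],-0.118],
    [1,[0,0,0],0],
    [1,[0,0,0],0]
  ]
}}

```text
t: 19.2
tool_pos: [0.4278, -0.1019, 0.198]
orientation: [-0.476, -3.104, -0.0]
force: [-0.6, 0.1, 0.4]
opening: 0.0928
```

```bash
python3 - <<'E'
from fit import *
go([.4265,-.1012,.005]); crop('side',200,160,170,130,4.6,'d12.png'); crop('scene',220,150,150,110,5.3,'s12.png');cam('wrist','w12.png')
E
```

```text
t 19.2 tcp [ 0.4278 -0.1019  0.198 ] jaw 1.266 tz [-0.001  0.    -1.   ] F [-0.6  0.1  0.4] op 0.0928
tool shift mm [  1.2   0.3 193. ]
```

View pics/d12.png

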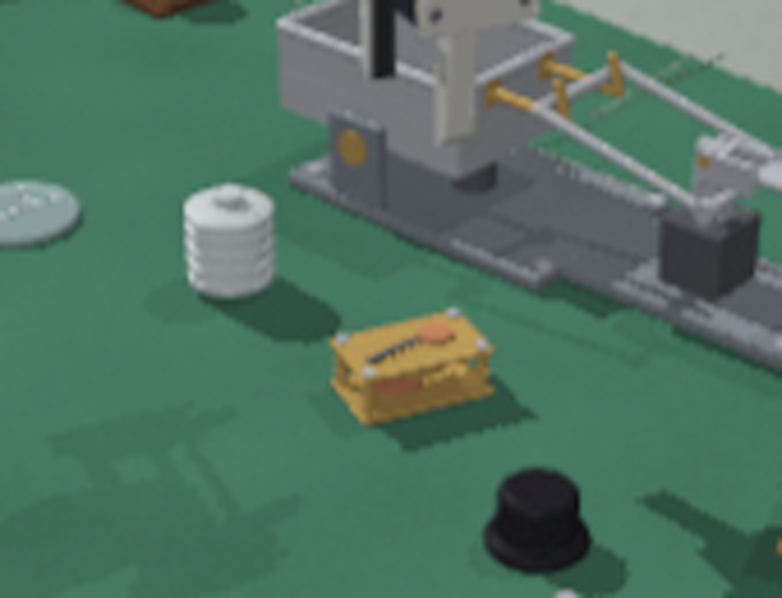

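View pics/w12.png

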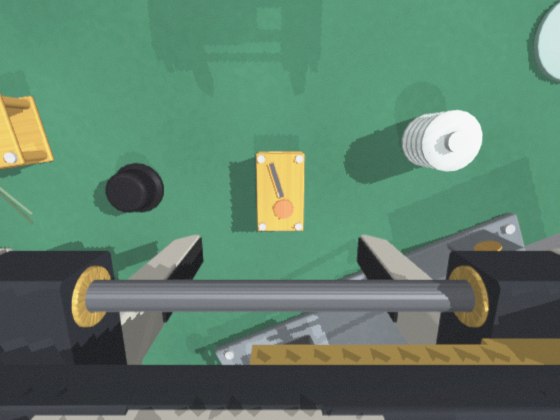

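The wrist view shows the movement at (280,192), centred and square between the fingers. Descending.

Call:
{"api": "send_rows", "payload": {
  "targets": [
    [1,[1,0,45],0],
    [1,[0,0,45],0],
    [1,[0,0,45],0],
    [1,[0,0,35],0],
    [1,[0,0,17],0],
    [1,[0,0,5.5],0],
    [1,[0,0,0],0],
    [-1,[0,0,0],0],
    [-1,[0,0,0],0],
    [-1,[0,0,0],0],
    [-1,[0,0,0],0],
    [-1,[0,0,0],0]
  ],
  "newtons": 30
}}

```text
t: 20.55
tool_pos: [0.4272, -0.1017, 0.0065]
orientation: [0.471, 3.105, -0.0]
force: [0.1, 0.4, 0.1]
opening: 0.0574
```

Call:
{"api": "send_rows", "payload": {
  "targets": [
    [-1,[0,0,0],0],
    [-1,[0,0,0],0],
    [-1,[0,0,-8],0],
    [-1,[0,0,-15],0],
    [-1,[0,0,-20],0],
    [-1,[0,0,0],0]
  ]
}}

```text
t: 21.15
tool_pos: [0.4287, -0.1023, 0.0516]
orientation: [0.47, 3.102, -0.001]
force: [0.7, -0.5, -3.0]
opening: 0.054
```

```bash
python3 - <<'E'
from fit import *
go(None); crop('side',200,130,170,130,4.6,'d13.png'); crop('scene',220,150,150,110,5.3,'s13.png')
E
```

```text
t 21.15 tcp [ 0.4287 -0.1023  0.0516] jaw 1.27 tz [ 0.004 -0.002 -1.   ] F [ 0.7 -0.5 -3. ] op 0.054
```

View pics/d13.png

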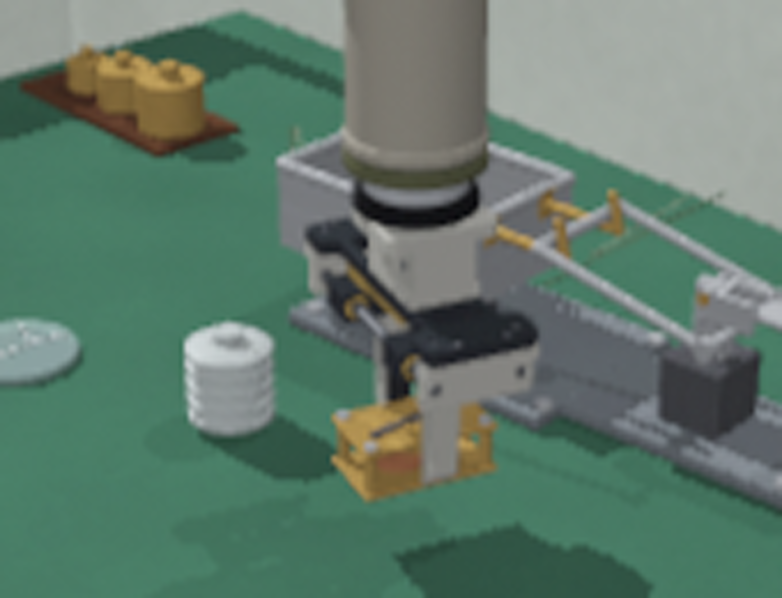

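View pics/s13.png

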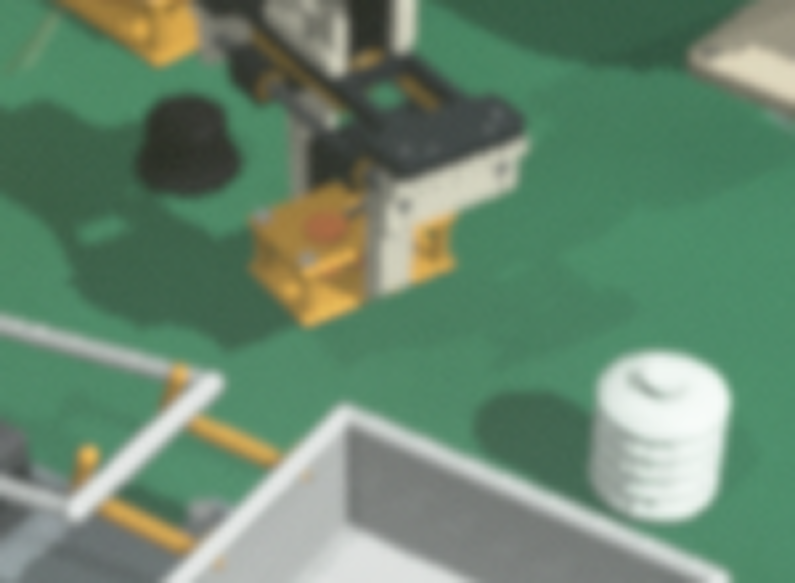

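Call:
{"api": "send_rows", "payload": {
  "targets": [
    [-1,[0,0,-30],0],
    [-1,[0,0,-42],0],
    [-1,[0,0,-45],0],
    [-1,[0,0,-40],0],
    [-1,[0,0,-10],-0.1],
    [-1,[0,0,0],-0.11],
    [-1,[0,0,0],-0.11],
    [-1,[0,0,0],-0.09],
    [-1,[0,0,0],0],
    [-1,[0,0,0],0]
  ]
}}

```text
t: 22.25
tool_pos: [0.4265, -0.1014, 0.2149]
orientation: [0.167, -3.135, -0.001]
force: [-0.5, 0.6, -4.3]
opening: 0.0536
```

```bash
python3 - <<'E'
from fit import *
p=np.load('p.npy'); go([p[0],p[1],.064]); 
E
```

```text
t 22.25 tcp [ 0.4265 -0.1014  0.2149] jaw 1.677 tz [-0.002  0.001 -1.   ] F [-0.5  0.6 -4.3] op 0.0536
tool shift mm [-223.8  190.1  150.7]
```

Call:
{"api": "send_rows", "payload": {
  "targets": [
    [-1,[-15,13,0],0],
    [-1,[-28,24,0],0],
    [-1,[-34,29,0],0],
    [-1,[-34,29,0],0],
    [-1,[-34,29,0],0],
    [-1,[-34,29,0],0],
    [-1,[-27,23,0],0],
    [-1,[-18,14,0],0],
    [-1,[0,0,0],0],
    [-1,[0,0,0],0],
    [-1,[0,0,0],0]
  ]
}}

```text
t: 23.35
tool_pos: [0.6283, 0.1109, 0.2156]
orientation: [0.169, -3.136, 0.001]
force: [0.3, -0.9, -2.7]
opening: 0.054
```

```bash
python3 - <<'E'
from fit import *
p=np.load('p.npy'); go([p[0],p[1],.064]);crop('side',200,90,200,150,4,'d14.png'); crop('scene',180,120,200,200,3,'s14.png') 
E
```

```text
t 23.35 tcp [0.6283 0.1109 0.2156] jaw 1.679 tz [-0.001 -0.    -1.   ] F [ 0.3 -0.9 -2.7] op 0.054
tool shift mm [ -0.5   0.6 151.6]
```

View pics/d14.png

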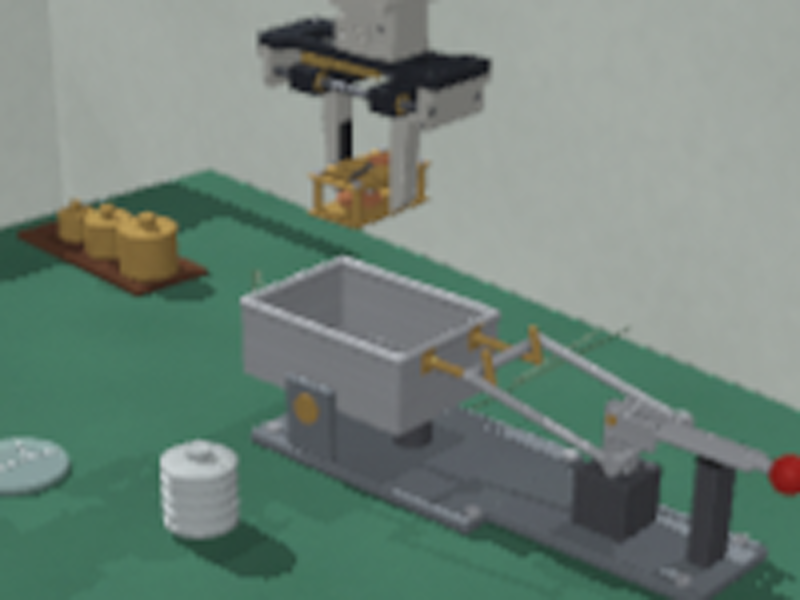

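View pics/s14.png

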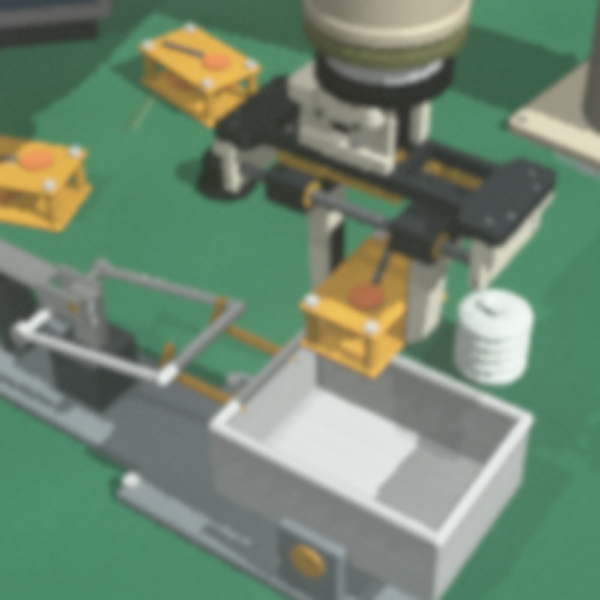

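Call:
{"api": "send_rows", "payload": {
  "targets": [
    [-1,[0,0.5,20],0],
    [-1,[0,0,35],0],
    [-1,[0,0,35],0],
    [-1,[0,0,25],0],
    [-1,[0,0,15],0],
    [-1,[0,0,10],0],
    [-1,[0,0,5],0],
    [-1,[0,0,0],0],
    [-1,[0,0,0],0]
  ]
}}

```text
t: 24.35
tool_pos: [0.6299, 0.1122, 0.0727]
orientation: [-0.171, 3.135, 0.0]
force: [-0.1, -0.2, -2.8]
opening: 0.0539
```

Call:
{"api": "send_rows", "payload": {
  "targets": [
    [-1,[0,0,2],0],
    [-1,[0,0,2],0],
    [-1,[0,0,1.5],0],
    [-1,[0,0,0],0],
    [-1,[0,0,0],0]
  ]
}}

```text
t: 24.85
tool_pos: [0.6288, 0.1122, 0.0655]
orientation: [0.172, -3.137, 0.0]
force: [0.2, 0.1, -3.0]
opening: 0.0539
```

```bash
python3 - <<'E'
from fit import *
p=np.load('p.npy'); go([p[0],p[1],.064]);crop('side',200,90,200,150,4,'d15.png'); crop('scene',180,120,200,200,3,'s15.png') 
E
```

```text
t 24.85 tcp [0.6288 0.1122 0.0655] jaw 1.68 tz [-0. -0. -1.] F [ 0.2  0.1 -3. ] op 0.0539
tool shift mm [ 0.3 -0.7  1.5]
```

View pics/s15.png

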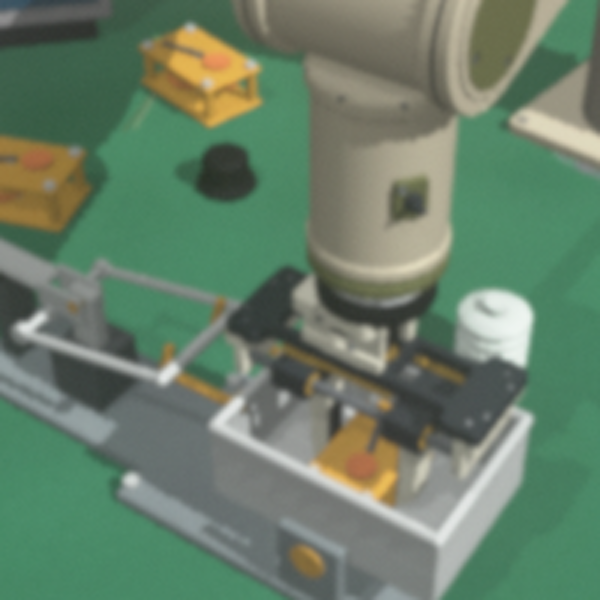

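Still carrying its weight (-3 N), so I'll keep lowering in small steps.

Call:
{"api": "send_rows", "payload": {
  "targets": [
    [-1,[0,0,1],0],
    [-1,[0,0,1],0],
    [-1,[0,0,0],0]
  ]
}}

```text
t: 25.25
tool_pos: [0.6291, 0.1122, 0.0646]
orientation: [-0.171, 3.136, 0.0]
force: [-3.4, -0.5, 4.2]
opening: 0.0535
```

Call:
{"api": "send_rows", "payload": {
  "targets": [
    [-1,[0,0,1],0],
    [-1,[0,0,0],0],
    [-1,[0,0,0],0]
  ]
}}

```text
t: 25.55
tool_pos: [0.6292, 0.1122, 0.0645]
orientation: [-0.172, 3.136, 0.0]
force: [-7.6, -2.0, 11.6]
opening: 0.0538
```

On the floor, at +11 N. I'll ease off and open partly, then rise.

Call:
{"api": "send_rows", "payload": {
  "targets": [
    [-1,[0,0,-1],0],
    [0.2,[0,0,0],0],
    [0.3,[0,0,0],0],
    [0.5,[0,0,0],0],
    [0.6,[0,0,0],0],
    [0.6,[0,0,0],0],
    [0.6,[0,0,-5],0],
    [0.6,[0,0,-20],0],
    [0.6,[0,0,-40],0],
    [0.6,[0,0,-45],0],
    [0.6,[0,0,-45],0],
    [0.6,[0,0,-40],0]
  ]
}}

```text
t: 26.75
tool_pos: [0.629, 0.1123, 0.2618]
orientation: [-0.172, 3.135, 0.0]
force: [0.8, 0.6, -0.2]
opening: 0.0745
```

Call:
{"api": "send_rows", "payload": {
  "targets": [
    [0.6,[20,-20,-30],0],
    [0.6,[30,-30,-10],0],
    [0.6,[30,-30,0],0],
    [0.6,[30,-30,0],0],
    [0.6,[0,0,0],0],
    [0.6,[0,0,0],0]
  ]
}}

```text
t: 27.35
tool_pos: [0.5313, -0.0098, 0.2994]
orientation: [-0.168, 3.136, 0.0]
force: [0.0, -0.2, 0.6]
opening: 0.0744
```

```bash
python3 - <<'E'
from fit import *
p=np.load('p.npy'); go(None);crop('side',200,90,200,150,4,'d16.png'); s=crop('scene',160,140,210,170,3.5,'s16.png') 
q=p.copy();q[3:6]=[0,0,.19]
print([(k,np.round((proj(s,v)[0]-[159.5,139.5])*3.5).tolist()) for k,v in dict(c1=binpt(q,(-.064,-.089,.067)),c2=binpt(q,(.064,-.089,.067)),b1=bar(q,-.046),b2=bar(q,.046),knob=levpt(q,.145),m=binpt(q,(0,0,.04)),**{f'm{i}{j}':binpt(q,(i*.039,j*.021,.040)) for i in(-1,1) for j in (-1,1)}).items()])
E
```

```text
t 27.35 tcp [ 0.5313 -0.0098  0.2994] jaw 1.678 tz [ 0.001  0.    -1.   ] F [ 0.  -0.2  0.6] op 0.0744
[('c1', [435.0, 301.0]), ('c2', [312.0, 425.0]), ('b1', [349.0, 288.0]), ('b2', [258.0, 372.0]), ('knob', [14.0, 201.0]), ('m', [501.0, 452.0]), ('m-1-1', [505.0, 398.0]), ('m-11', [565.0, 426.0]), ('m1-1', [434.0, 479.0]), ('m11', [496.0, 510.0])]
```

View pics/s16.png

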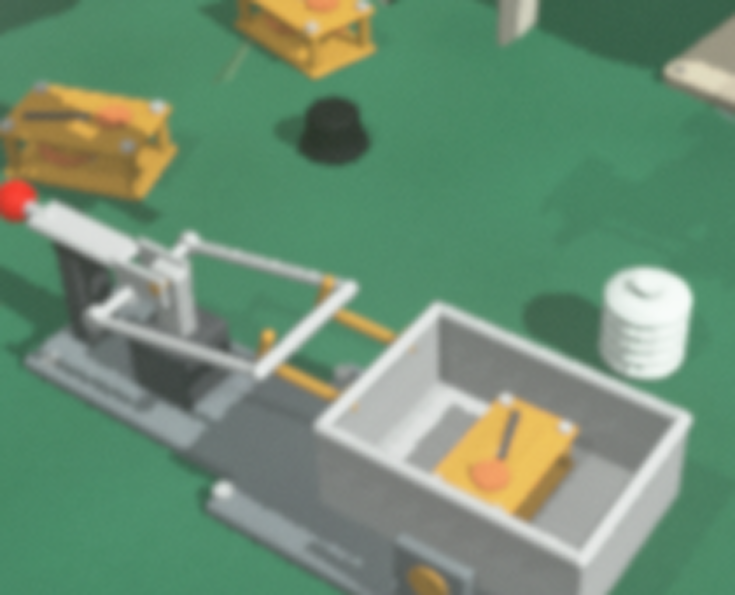

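View pics/d16.png

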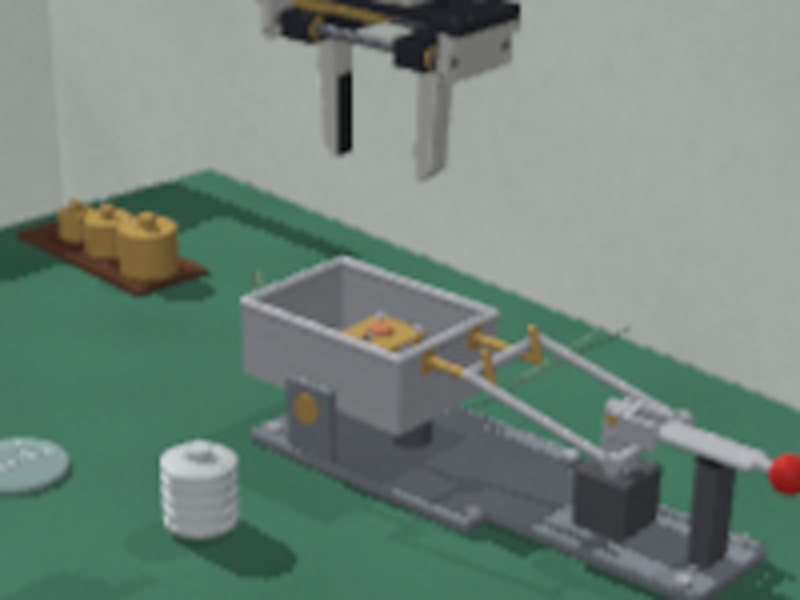

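The scene view matches the clamped model: knob (16,201) against a predicted (14,201), movement screws (507,399) and (566,428) against (505,398) and (565,426). The bar is behind both hooks, and the dial cover, knob and capsule stack have not moved. Handing in.

```bash
python3 -c "
from plant import ticket
print(ticket.close_job())"
```

```text
the job is handed in; nothing more can be done
None
```

The bin is clamped level, the smallest brass movement is lying flat on its floor, and the job was handed in at about 27.5 s of the 72 s allowed. No verdict comes back.

**What I did:**
1. Pressed the latch-side rim down along its arc. The bin settled at about 0.07 rad.
2. Leaned the lever to about 1.79 rad and pushed the bail bar over the hooks. It dropped onto both prongs, about 12 mm to the bin side of the seat.
3. Gripped the red knob and carried it round to lever home, which drew the bar back to the hooks and the bin level.
4. Gripped the smallest movement across its 54 mm, lowered it until it touched the bin floor and let it go there.

**Last checks:**
- **Clamp:** in the last pictures the lever knob, the bail bar and the bin's latch-side rim corners sit within about 2 px of the clamped, level model. That puts the lever home and the bar behind both hooks.
- **Movement:** the two screw heads I compared are within about 1 px of where they should be for it lying flat on the bin floor.
- **Dial cover, black knob and capsule stack:** compared by eye only. None of them looked moved.
- **Robot:** the gripper was clear of everything, with a wrist force of about 0.6 N.

**Off-plan readings:** gripping the lever knob briefly loaded the tool 17 N sideways, which I eased off. Setting the movement down peaked at about 12 N. No check failed.

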